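# Wedge the sprung clip open and put the bunting template away

## Task

The triangular bunting template is held on the tracing board by the board's sprung clip, with its hole over the stud, and you have only one hand: drive the grey plastic door wedge under the clip's jaw, beside the template, so that the jaw stays propped well open by itself while the template still lies in place. Then lift the template off the stud, draw it out from under the jaw and lay it flat in the triangular nest of the tray, leaving the wedge holding the clip open. Do not knock about the oblong template, the thread spool or the tape measure.

Things in the scene. Friction and masses are not known exactly. Their poses are not given: they have to be found in the camera images.
- board: Lacquered plywood tracing board, fixed on the table, 260 (its x) x 190 (y) x 12 mm thick. Origin: centre of its underside; +x runs from its open end to the steel spring clip riveted across its +x end, z up. Beside the template's sloping edges the board is bare: a wedge pushed along +x with its centre line at y about +68 or -68 mm clears the template and bears on the jaw.
- stud (a point): Top centre of the steel locating stud on the board: 9 mm diameter, 4 mm high, at x = +38 mm, y = 0 on the board. Axes as the board's.
- clip_hinge (a point): Middle of the clip's hinge pin (along y): x = +105 mm on the board, 16 mm above its top. Axes as the board's. Hinge lugs 20 mm high stand at |y| = 47 to 83 mm with front faces at x = +95 mm on the board: they stop the wedge's thin end. The thumb plate slopes up and back from the hinge, 100 mm wide, to 50 mm above the board's top and 37 mm behind the pin.
- clip (a joint): Jaw angle, rad: about 0 when it presses on the 5 mm template, growing as the nose lifts; -0.09 shut on bare board. Nose gap over the board: 5 mm at 0, 8 at 0.05, 13 at 0.15, 16 at 0.20, 19 at 0.25; limit 0.6. The spring presses with about 5 N at the nose when shut, 7 N at 0.25. With the wedge's thin end at the lugs it reads about 0.2.
- clip_nose (a point): Lowest point of the middle of the jaw's rolled nose (6 mm diameter, along y), moving with the jaw. The jaw is a steel plate 170 mm wide (y -85 to +85 mm on the board) from the hinge forward and down to this nose at x = +50 mm on the board; a small lip turns up in front of the nose to x = +44 mm.
- wedge_mid (a point): Plain grey door wedge of hard smooth plastic, 90 mm long (its x), 28 wide (y), flat underside; 30 mm high at the thick end (x = -45 mm), falling evenly to 3 mm at the thin end (x = +45). Starts on its underside on the table. This point: mid length and width, 8 mm above the underside. Driven thin end first, flat on the board, it lifts the jaw; a level push of about 8 N does it (pressing down too makes it bind); friction holds it. 55 g.
- template_grip (a point): Centre of the template's handle, a wooden batten 60 (x) x 20 (y) x 24 mm high on top of the plate, 17 mm above the plate's underside. Plate: dark hardboard, 5 mm thick, a triangle with its point cut off, 150 mm long (x), 110 wide at the base (-x end), 30 at the point (+x end). This point is 45 mm from the base edge, 105 mm from the point end. About 70 g.
- template_hole (a point): Centre of the template's 15 mm hole, at its underside; on the centre line, 68 mm towards the point (+x) from the handle's centre. At the start the plate lies flat on the board with this hole over the stud and its point reaching 25 mm behind the jaw's nose: it must rise 4 mm to clear the stud, then move 25 mm along the board's -x to clear the jaw.
- nest (a point): Triangular nest of the tray: the template's outline with 5 mm clearance all round, 8 mm deep. This point lies on its floor, 6 mm above the table, right under where the handle's centre comes when the template is home; +x points to the nest's narrow end, where the template's point goes. The tray (plywood round a white base, 172 x 231 x 14 mm, fixed) is centred at x = +30, y = -48 mm from here, left or right of the board.
- oblong_grip (a point): Centre of the handle of the oblong template (140 x 78 x 5 mm, the same handle), lying in the tray's other, oblong nest, 113 mm to the -y side of the triangular one. To be left alone.
- spool: Upright thread spool, 32 mm diameter, 48 mm high, standing about 95 mm from the wedge; origin at the centre of its underside. To be left alone.
- tape: Round tape measure in its case, 52 mm diameter, 16 mm high, lying about 100 mm from the wedge; origin at the centre of its underside. To be left alone.
Not all that is in view belongs to the job. Several things look just like the part that bears wedge_mid: the one meant starts farthest to the robot's left. What is shaped like the part that bears template_grip but purple is not meant.

How it is judged:
On the way:
1. the wedge alone props the jaw at least 13 mm above the board (clip angle over 0.15 rad), the robot touching neither, while the template still lies flat on the board with its hole over the stud (value of joint clip above 0.15 rad and contact force between wedge and clip above 0.5 N and contact force between each of the arm, the fingers and clip below 0.2 N and contact force between the fingers and wedge below 0.2 N and horizontal distance between template_hole and stud below 0.006 m and z of template_hole in the frame of stud below -0.001 m and angle between template_grip's own z axis and vertical below 0.05 rad), for 0.3 s.
At the end, for the whole second after the job is handed in: The template rests flat on the triangular nest's floor, let go and at rest: handle centre within 9 mm of its place and 14 to 19.5 mm above the floor, tilt under 0.05 rad, turned under 0.15 rad. The wedge, untouched and at rest, still props the clip open by over 0.15 rad (13 mm) (value of joint clip above 0.15 rad and contact force between wedge and clip above 0.5 N and contact force between each of the arm, the fingers and clip below 0.2 N and contact force between the fingers and wedge below 0.2 N and horizontal distance between template_grip and nest below 0.009 m and z of template_grip in the frame of nest between 0.014 and 0.0195 m and angle between template_grip's own z axis and vertical below 0.05 rad and angle between the x axis of template_grip and the x axis of nest, either way round below 0.15 rad and linear speed of each of template, wedge below 0.02 m/s).
It fails at once if the oblong template, thread spool or tape measure is pushed more than 30 mm from its place (distance of any of oblong_grip, spool, tape from where it was at the start of the episode above 0.03 m).
It also fails if it takes over 64 s, if anything falls off the work surface, if the arm or the gripper's body presses on something with over 40 N, if the wrist force passes 120 N, or if a joint passes its speed limit or range.

## Robot

A 7-joint arm with a two-finger parallel gripper is mounted at the origin on the work surface. World frame = base frame: x ahead of the robot, y to its left, z up, the work surface at z = 0. Lengths are in m, angles in rad, forces in N, time in s.
With the tool pointing down it reaches from about 0.4 to 0.875 m from the base axis. Payload 19.3 kg.
Tool frame: the origin (TCP) lies between the finger pads; the fingertips stand 17 mm ahead of it and the grasp point (between the pads) lies 2 mm behind it; x points along the fingers, y is the direction in which the jaws open and shut, and the axes are right-handed (so a half turn about x gives the same grasp; the last joint's range is limited). The gripper opens to 85 mm and grips with 20 to 120 N. Pads are 22 mm wide; open, the fingers measure 114 mm over their backs; the gripper's body (76 mm by 85 mm) begins 54 mm behind the grasp point. The pads swing forward as they close: fully open they stand 13 mm farther back than shut.
Start: joints at [-0.07, 0.521, -0.036, 1.599, 0.021, 1.021, -0.113], TCP at [0.625, -0, 0.248] pointing down, gripper open.
Joint ranges: [-2.91, 2.91], [-0.3, 2.13], [-1.5, 1.42], [0.17, 2.43], [-1.26, 4.41], [0.16, 1.93], [-2.52, 2.52]. Speed limits (rad/s): [1.89, 1.89, 2.39, 2.39, 3.01, 3.01, 3.01].

## Interface

Orientations are given as [roll, pitch, yaw] about the fixed x, y, z axes, in that order (R = Rz(yaw) Ry(pitch) Rx(roll)).
In Python, from workcell import bot gives the robot as it stands.
- The arm moves only by the shell command python3 -m creep 'ROWS' [FORCE]. ROWS is JSON, a list of rows, each an object of numbers: "wx", "wy", "wz": the turn, a rotation vector about the tool's x, y, z in degrees; "tx", "ty", "tz": the shift along the tool's x, y, z in m; "claw": the closure, from 0 (fully open) to 1 (shut). A call has 1 to 8 rows; each row is the pose to reach, as a shift and turn from the pose measured when the call began, along the tool's axes at that moment; what a row does not reach only later rows make up. A row lasts 1/10 s, in which the tool goes at most 50 mm and 8.59 degrees, less where a joint would pass 70% of its speed; a pose out of reach is approached as far as the arm can. A call with a gripper value outside its range is refused whole. The fingers move at their own pace and stop on an object; FORCE is the grip in N (left out, the last holds). Time passes only in rows, so rows that repeat a pose let the fingers close. It gives the time, the measured TCP pose, the force and the opening at its end, in the units of the state.
- bot.observe(): the state, without advancing time (a new reading comes with each control period).
- bot.grab_frame(name): name is "scene" or "side" or "wrist"; returns the picture (480x640x3 uint8, blue, green, red); there is no depth.
- bot.get_calibration(name): a dict with "fx", "fy", "cx", "cy" (pixels), "R" (3x3) and "t" (3): a world point X has camera coordinates R X + t. Camera axes: x right, y down, z forward; pixel columns grow to the right and rows downward; lengths in m; the calibration is good to about 2 mm. The wrist camera is an equidistant fisheye: a pixel r from the principal point sees the ray r / f radians off the axis. A picture is of the moment at which its call begins: read the wrist's pose just before it. get_calibration takes no time and is no camera call; for the wrist camera it gives the pose at the moment of the call.
- bot.job_done(): hands the job in, once; it reports no verdict.
The state is a dict: "clock": time; "qpos": joint angles; "qd": joint speeds; "joint_efforts": joint torques, N m; "position": TCP position; "tool_rot": TCP orientation; "force": force on the tool from outside, world axes, zero at the start; "moment": the same for the moment, N m; "grip_width": finger opening in m.
Only numpy, scipy, OpenCV 4.12 (cv2) and the standard library are available. Lean on these libraries where they do the work, as an engineer would, in place of code of your own. Each camera call takes 0.05 s, during which the arm holds its last target.

## Working session

There is one attempt and no reset: what is moved stays moved. The work goes in short steps, Python scripts to look and compute and a shell command to move; the robot and the scene stay as the last step left them, time stands still between calls to the robot, and variables do not carry over. Pictures are saved under pics/ and viewed, and the job is handed in when it is done.

```bash
mkdir -p pics; ls
python3 - <<'E'
from workcell import bot
import cv2,json
print(bot.observe())
for n in ["scene","side","wrist"]:
    print(n,{k:(v.tolist() if hasattr(v,'tolist') else v) for k,v in bot.get_calibration(n).items()})
    cv2.imwrite(f"pics/{n}0.png",bot.grab_frame(n))
E
```

```text
pics
{'clock': 0.0, 'qpos': array([-0.07020789,  0.52201772, -0.03631377,  1.59999901,  0.02118021,
        1.02107796, -0.11277902]), 'qd': array([-1.97793660e-03,  3.10573447e-04, -1.12293923e-03, -4.11416172e-04,
       -7.79521413e-04,  1.12838526e-03,  9.64012366e-05]), 'joint_efforts': array([-4.24098413e-03, -9.27110124e+01,  1.97758444e+00, -3.69928443e+01,
        1.76317629e-02,  8.19846697e-03, -6.58496788e-05]), 'position': array([ 6.24689617e-01, -3.25117110e-05,  2.47726773e-01]), 'tool_rot': array([-1.50913823,  1.56967851, -3.079938  ]), 'force': array([ 0.81374193, -0.57403238, -0.33398793]), 'moment': array([-0.01169735, -0.02135073, -0.02259548]), 'grip_width': 0.08559346496003599}
scene {'fx': 562.1372805252324, 'fy': 562.1372805252324, 'cx': 305.28881702895814, 'cy': 237.17430820123087, 'R': [[0.681515612809033, 0.7316923771581126, 0.012756751398315357], [0.5636814959777231, -0.5137499615944922, -0.6467798296591925], [-0.46669009052029853, 0.4479812966747248, -0.7625700736586687]], 't': [-0.33323149478640723, -0.26125689773457184, 1.403332071327095]}
side {'fx': 519.7198218169533, 'fy': 519.7198218169533, 'cx': 323.5681634398215, 'cy': 239.16863070450813, 'R': [[-0.771997138441726, -0.6356138480869393, 0.00393120311097942], [-0.35697959457294, 0.4284426544379869, -0.8300617211488981], [0.5259144296331162, -0.6422086327497049, -0.5576576770075251]], 't': [0.38604647383708424, 0.23144695990129882, 1.0377446198364833]}
wrist {'fx': 371.64829954431775, 'fy': 371.64829954431775, 'cx': 321.00264963511734, 'cy': 243.2741363334813, 'R': [[0.9999970611942814, 0.000495709170268381, -0.0023731572262167063], [0.0011337144075740204, -0.9608647478410843, 0.27701561516985457], [-0.002142963939008736, -0.27701749155731925, -0.9608624860388961]], 't': [-0.6237443689251281, -0.036462291284409566, 0.3786324515770583]}
```

View pics/scene0.png

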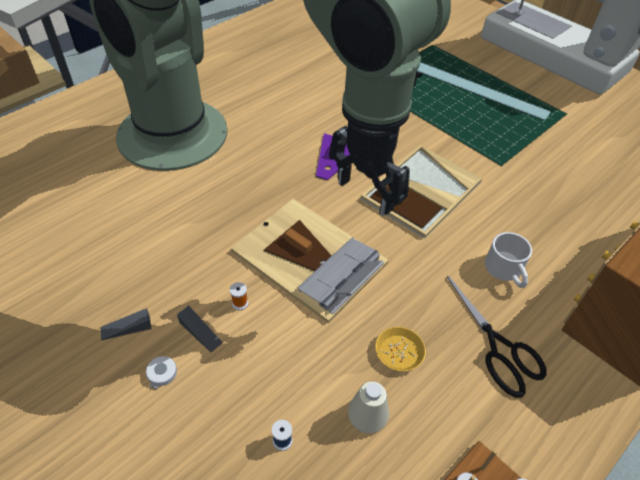

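View pics/side0.png

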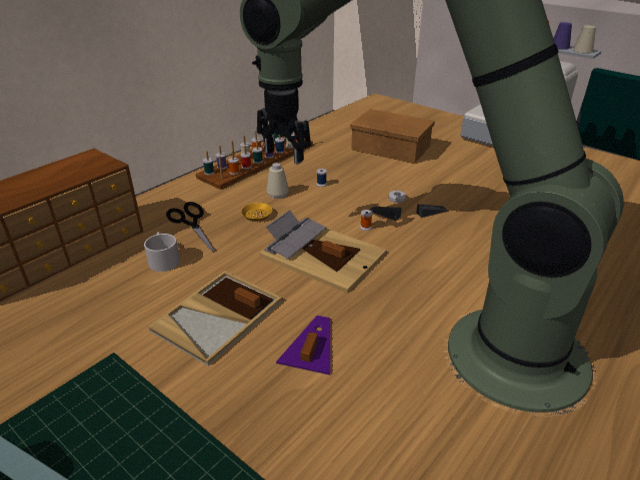

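View pics/wrist0.png

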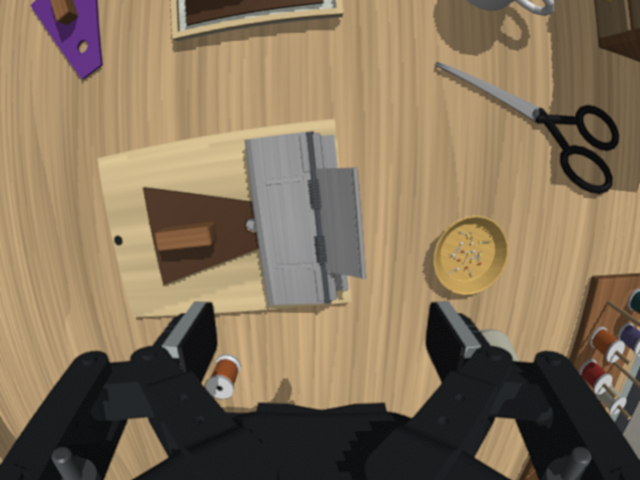

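The scene view shows two dark wedges, at about (125,325) and (200,328). The spool is at (238,297) and the tape at (161,371). The board and clip are at about (310,260), and the tray is at (420,190) with its triangular nest empty. I'll measure these next.

```bash
cat > h.py <<'E'
import numpy as np, cv2
from workcell import bot
def ray(cal,u,v):
    f,cx,cy=cal['fx'],cal['cx'],cal['cy'];R=np.array(cal['R']);t=np.array(cal['t'])
    if cal.get('fish'):
        dx,dy=u-cx,v-cy;r=np.hypot(dx,dy);th=r/f
        d=np.array([dx/r*np.sin(th),dy/r*np.sin(th),np.cos(th)]) if r>0 else np.array([0,0,1.])
    else: d=np.array([(u-cx)/f,(v-cy)/f,1])
    return -R.T@t,R.T@d
def pix(cal,u,v,z):
    o,d=ray(cal,u,v);return o+d*(z-o[2])/d[2]
def cal(n):
    c=dict(bot.get_calibration(n));c['fish']=(n=='wrist');return c
def proj(cal,X):
    p=np.array(cal['R'])@np.array(X)+np.array(cal['t'])
    if cal.get('fish'):
        r=np.hypot(p[0],p[1]);th=np.arctan2(r,p[2]);return np.array([cal['cx']+cal['fx']*th*p[0]/r,cal['cy']+cal['fy']*th*p[1]/r])
    return np.array([cal['cx']+cal['fx']*p[0]/p[2],cal['cy']+cal['fy']*p[1]/p[2]])
def crop(src,dst,x,y,w,h,s):
    im=cv2.imread(src)[y:y+h,x:x+w];cv2.imwrite(dst,cv2.resize(im,None,fx=s,fy=s,interpolation=cv2.INTER_CUBIC))
E
python3 - <<'E'
from h import *
crop('pics/scene0.png','pics/s0a.png',80,260,190,142,4.2)
crop('pics/scene0.png','pics/s0b.png',220,130,270,200,2.9)
crop('pics/side0.png','pics/d0a.png',330,170,150,75,5)
crop('pics/wrist0.png','pics/w0a.png',80,100,300,225,2.6)
c=cal('scene')
for p in [(125,325),(200,328),(238,305),(161,375),(282,445)]: print(p,pix(c,*p,0.0))
from scipy.spatial.transform import Rotation as Ro
print(Ro.from_euler('xyz',bot.observe()['tool_rot']).as_matrix().round(3))
E
```

```text
(125, 325) [ 0.40614134 -0.38023642  0.        ]
(200, 328) [ 0.50521536 -0.28171222  0.        ]
(238, 305) [ 0.5129457  -0.19823257  0.        ]
(161, 375) [ 5.36224418e-01 -3.87614765e-01  1.11022302e-16]
(282, 445) [ 0.77043665 -0.3133292   0.        ]
[[-0.001  1.    -0.   ]
 [-0.    -0.    -1.   ]
 [-1.    -0.001  0.   ]]
```

View pics/s0a.png

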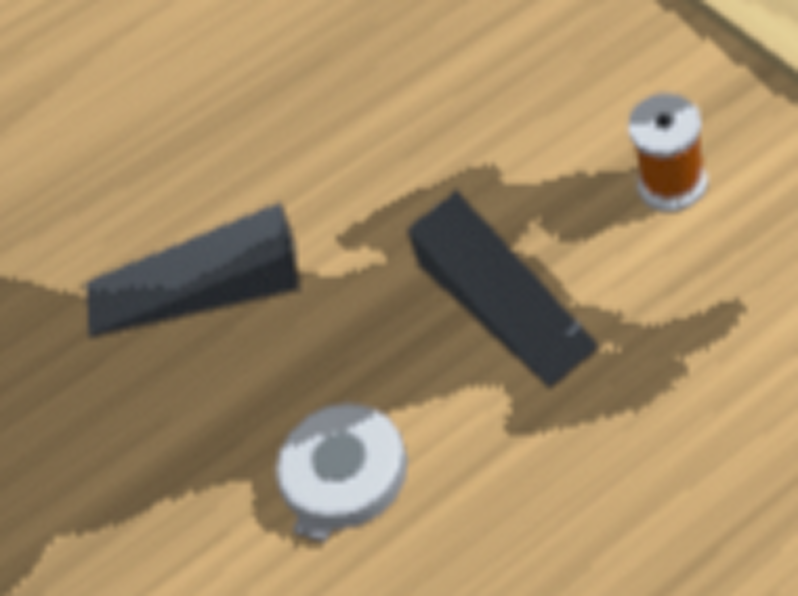

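View pics/s0b.png

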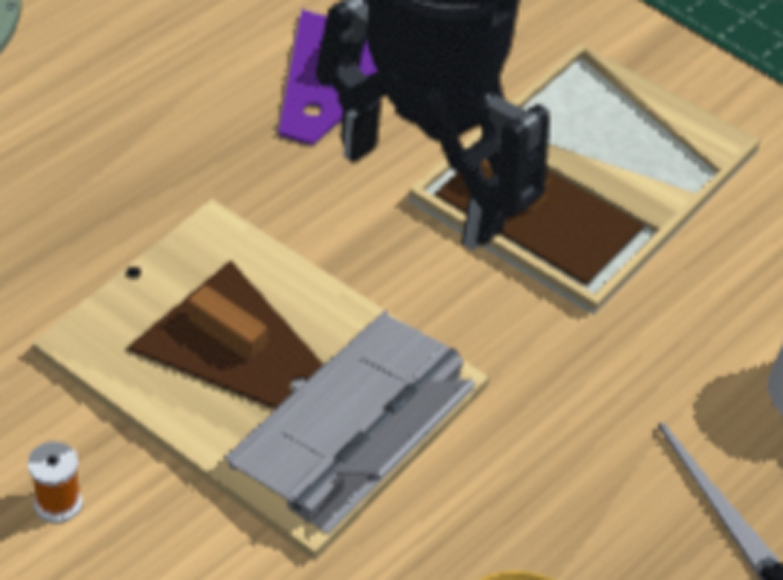

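View pics/d0a.png

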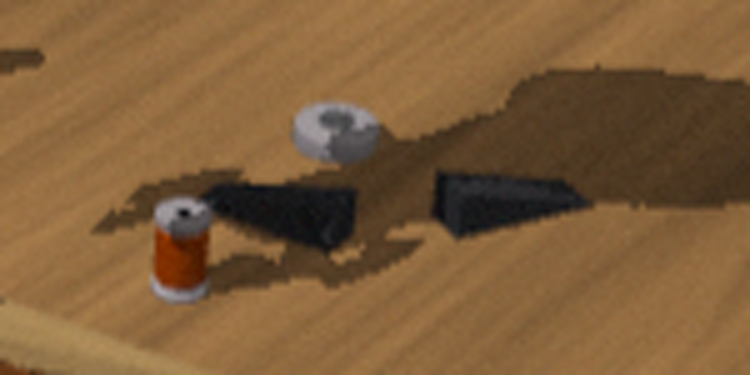

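View pics/w0a.png

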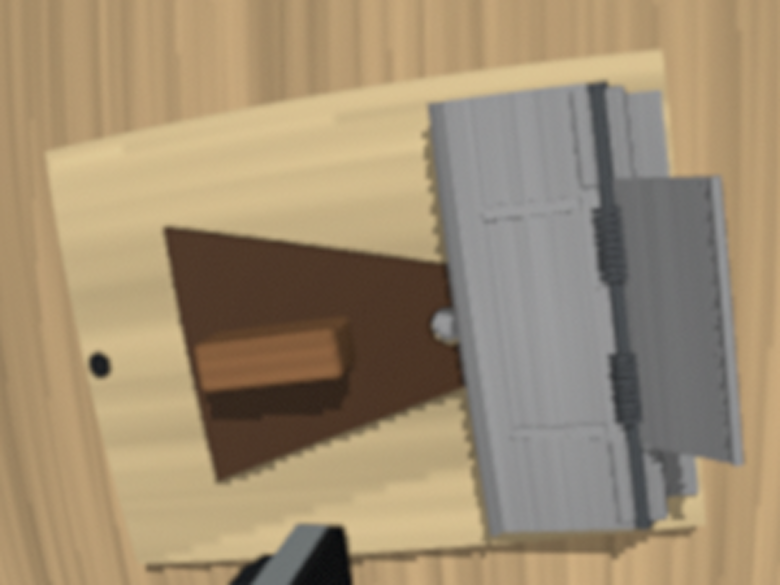

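Run:
```python
from h import *
c=cal('scene'); d=cal('side'); w=cal('wrist')
S=lambda u,v,z: pix(c,80+u/4.2,260+v/4.2,z)[:2]
a=S(408,232,.03);b=S(455,192,.03);e=S(598,347,.003);f=S(550,385,.003)
print('wedge',a,b,e,f)
ce=(a+b+e+f)/4; ax=(e+f-a-b)/2; print(ce,np.linalg.norm(ax),np.degrees(np.arctan2(ax[1],ax[0])),np.linalg.norm(a-b))
D=lambda u,v,z: pix(d,330+u/5,170+v/5,z)[:2]
print('side thick top',D(357,190,.03),D(325,248,0),D(205,190,0.003))
S2=lambda u,v,z: pix(c,220+u/2.9,130+v/2.9,z)[:2]
W=lambda u,v,z: pix(w,80+u/2.6,100+v/2.6,z)[:2]
B=[W(48,153,.012),W(660,52,.012),W(703,528,.012),W(148,568,.012)]
print('board W',np.round(B,4))
B2=[S2(212,200,.012),S2(487,380,.012),S2(315,552,.012),S2(30,350,.012)]
print('board S',np.round(B2,4))
for BB in (B,B2):
    BB=np.array(BB); 
    print(BB.mean(0),[np.linalg.norm(BB[i]-BB[(i+1)%4]) for i in range(4)],np.degrees(np.arctan2(*(BB[1]+BB[2]-BB[0]-BB[3])[::-1])))
# template plate, z=.017
print('tmpl W',W(166,228,.017),W(218,482,.017)); print('tmpl S',S2(231,263,.017),S2(128,349,.017))
print('handle top W', [W(*p,.041).round(4) for p in [(195,345),(335,325),(343,378),(203,392)]])
T=[S2(585,50,.014),S2(757,147,.014),S2(597,300,.014),S2(410,195,.014)]
T=np.array(T);print('tray S',T.round(4),T.mean(0),[np.linalg.norm(T[i]-T[(i+1)%4]) for i in range(4)])
print('stud W',W(445,325,.016))
```

```text
wedge [ 0.47272728 -0.30428955] [ 0.46950066 -0.27730321] [ 0.55914943 -0.27078802] [ 0.55992996 -0.29704168]
[ 0.51532684 -0.28735561] 0.08869308828822095 4.449945679293499 0.027178559487105115
side thick top [ 0.46404372 -0.29943791] [ 0.46869987 -0.27824834] [ 0.55490762 -0.2833938 ]
board W [[ 0.3805  0.062 ]
 [ 0.6361  0.0886]
 [ 0.6554 -0.1004]
 [ 0.4035 -0.1277]]
board S [[ 0.3833  0.0614]
 [ 0.641   0.086 ]
 [ 0.6595 -0.1   ]
 [ 0.4061 -0.1317]]
[ 0.51887787 -0.0193576 ] [np.float64(0.25689720877541333), np.float64(0.18996472601329598), np.float64(0.25330320995865585), np.float64(0.1910962597875245)] 6.070311355854021
[ 0.52246315 -0.02109863] [np.float64(0.25881328805728143), np.float64(0.18687995353720616), np.float64(0.2554476077774583), np.float64(0.19443382132006654)] 6.291856961858214
tmpl W [0.43964014 0.02761337] [ 0.45038462 -0.08091391]
tmpl S [0.44390642 0.02530302] [ 0.45496236 -0.0827838 ]
handle top W [array([ 0.4599, -0.0147]), array([ 0.5179, -0.0076]), array([ 0.5194, -0.0276]), array([ 0.461 , -0.0334])]
tray S [[0.4648 0.4067]
 [0.6305 0.417 ]
 [0.6467 0.1987]
 [0.4826 0.1756]] [0.55615923 0.29949791] [np.float64(0.16607059804879382), np.float64(0.21897555689942716), np.float64(0.16576251194978853), np.float64(0.23172490747125132)]
stud W [ 0.55421832 -0.01372996]
```

```bash
python3 -m creep '[{"wx":-8,"ty":-0.017,"tz":0.036},{"wx":-16,"ty":-0.034,"tz":0.072},{"wx":-25,"ty":-0.05,"tz":0.11},{"wx":-33,"ty":-0.067,"tz":0.145},{"wx":-41,"ty":-0.084,"tz":0.18},{"wx":-49,"ty":-0.1,"tz":0.216},{"wx":-57,"ty":-0.117,"tz":0.252},{"wx":-66,"ty":-0.133,"tz":0.288}]'
python3 -m creep '[{"wx":-8},{"wx":-16},{"wx":-24,"tx":0.02},{"wx":-29,"tx":0.05},{"wx":-29,"tx":0.05},{"wx":-29,"tx":0.05}]'
python3 - <<'E'
from h import *
print(bot.observe()['position'],bot.observe()['tool_rot'],bot.observe()['qpos'].round(2))
np.save('wc.npy',cal('wrist'),allow_pickle=True)
cv2.imwrite('pics/w1.png',bot.grab_frame('wrist'))
E
```

```text
[ 6.24786891e-01 -3.79817530e-05  2.47877414e-01] [-1.51524038  1.56998808 -3.08610989] [-0.07  0.52 -0.04  1.6   0.02  1.02 -0.11]$[0]: bad value
$[0]: bad value
```

View pics/w1.png

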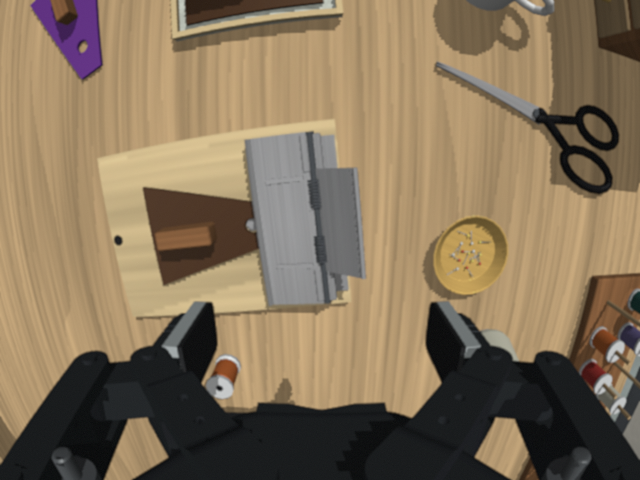

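Both calls were refused, so the arm is where it started. The likely cause is that every row must carry all seven keys.

```bash
python3 -m creep '[{"wx":-8,"wy":0,"wz":0,"tx":0,"ty":-0.017,"tz":0.036,"claw":0},{"wx":-16,"wy":0,"wz":0,"tx":0,"ty":-0.034,"tz":0.072,"claw":0},{"wx":-25,"wy":0,"wz":0,"tx":0,"ty":-0.05,"tz":0.11,"claw":0},{"wx":-33,"wy":0,"wz":0,"tx":0,"ty":-0.067,"tz":0.145,"claw":0},{"wx":-41,"wy":0,"wz":0,"tx":0,"ty":-0.084,"tz":0.18,"claw":0},{"wx":-49,"wy":0,"wz":0,"tx":0,"ty":-0.1,"tz":0.216,"claw":0},{"wx":-57,"wy":0,"wz":0,"tx":0,"ty":-0.117,"tz":0.252,"claw":0},{"wx":-66,"wy":0,"wz":0,"tx":0,"ty":-0.133,"tz":0.288,"claw":0}]'
```

```text
clock: 1.0
position: [0.4908, -0.2894, 0.2481]
tool_rot: [-2.634, 1.57, -3.054]
force: [0.7, -1.1, 0.1]
grip_width: 0.0855
```

```bash
python3 -m creep '[{"wx":-8,"wy":0,"wz":0,"tx":0,"ty":0,"tz":0,"claw":0},{"wx":-16,"wy":0,"wz":0,"tx":0.02,"ty":0,"tz":0,"claw":0},{"wx":-24,"wy":0,"wz":0,"tx":0.04,"ty":0,"tz":0,"claw":0},{"wx":-29,"wy":0,"wz":0,"tx":0.05,"ty":0,"tz":0,"claw":0},{"wx":-29,"wy":0,"wz":0,"tx":0.05,"ty":0,"tz":0,"claw":0}]'
python3 - <<'E'
from h import *
print(bot.observe()['position'],bot.observe()['tool_rot'],bot.observe()['qpos'].round(2))
np.save('wc.npy',cal('wrist'),allow_pickle=True)
cv2.imwrite('pics/w2.png',bot.grab_frame('wrist'))
E
```

```text
clock: 1.5
position: [0.49, -0.2892, 0.1967]
tool_rot: [2.609, 1.568, 2.696]
force: [-0.5, -0.2, -0.3]
grip_width: 0.0856
[ 0.49003702 -0.28922101  0.19667322] [2.60868674 1.56766286 2.69602305] [ 0.69  0.51 -0.36  1.79  0.22  0.88  1.89]
```

View pics/w2.png

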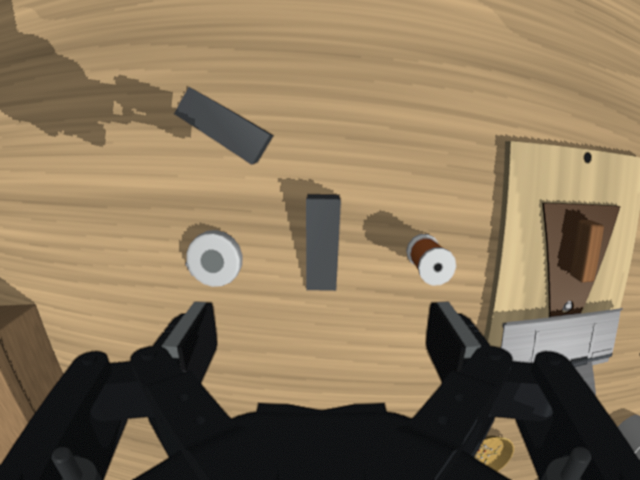

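The wrist view shows the wedge at (322,243) with its thick end up at row 200, towards the robot. The spool is at (432,260) and the tape at (213,260).

Run:
```python
from h import *
from scipy.spatial.transform import Rotation as Ro
crop('pics/w2.png','pics/w2a.png',270,170,110,140,4)
w=np.load('wc.npy',allow_pickle=True).item()
a,b=pix(w,307,200,.03),pix(w,340,200,.03); e,f=pix(w,336,290,.003),pix(w,307,290,.003)
print(a,b,e,f); ax=(e+f-a-b)/2; print((a+b+e+f)/4,np.linalg.norm(ax),np.degrees(np.arctan2(ax[1],ax[0])))
print('back bottom',pix(w,307,195,.03),pix(w,340,195,.03))
print('spool',pix(w,437,267,.048),'tape',pix(w,213,261,.016))
print(Ro.from_euler('xyz',bot.observe()['tool_rot']).as_matrix().round(3))
# board
print('board',pix(w,510,138,.012))
```

```text
[ 0.46790647 -0.30207849  0.03      ] [ 0.46560654 -0.27599925  0.03      ] [ 0.55389628 -0.26930925  0.003     ] [ 0.55623204 -0.29616545  0.003     ]
[ 0.51091033 -0.28588811  0.0165    ] 0.09255782185368633 4.081636794187954
back bottom [ 0.46390178 -0.30240153  0.03      ] [ 0.46160561 -0.27639125  0.03      ]
spool [ 0.50907837 -0.19327889  0.048     ] tape [ 0.53120796 -0.38204777  0.016     ]
[[-0.002 -0.084  0.996]
 [ 0.001  0.996  0.084]
 [-1.     0.001 -0.002]]
board [ 0.39485997 -0.12689037  0.012     ]
```

View pics/w2a.png

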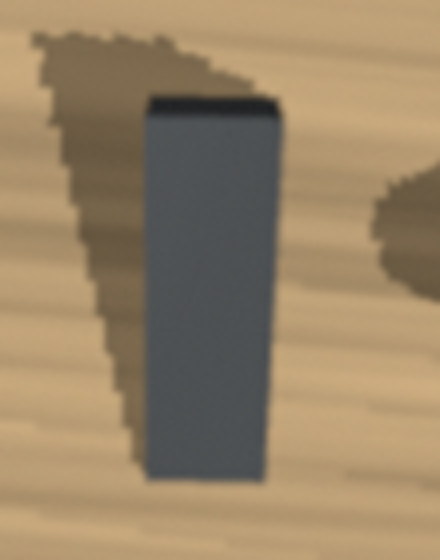

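```bash
python3 -m creep '[{"wx":0,"wy":0,"wz":0,"tx":0.05,"ty":0.001,"tz":0,"claw":0},{"wx":0,"wy":0,"wz":0,"tx":0.1,"ty":0.001,"tz":0,"claw":0},{"wx":0,"wy":0,"wz":0,"tx":0.14,"ty":0.001,"tz":0,"claw":0},{"wx":0,"wy":0,"wz":0,"tx":0.172,"ty":0.001,"tz":0,"claw":0},{"wx":0,"wy":0,"wz":0,"tx":0.172,"ty":0.001,"tz":0,"claw":0.3},{"wx":0,"wy":0,"wz":0,"tx":0.172,"ty":0.001,"tz":0,"claw":1},{"wx":0,"wy":0,"wz":0,"tx":0.172,"ty":0.001,"tz":0,"claw":1},{"wx":0,"wy":0,"wz":0,"tx":0.172,"ty":0.001,"tz":0,"claw":1}]' 40
python3 -m creep '[{"wx":0,"wy":0,"wz":0,"tx":0,"ty":0,"tz":0,"claw":1},{"wx":0,"wy":0,"wz":0,"tx":0,"ty":0,"tz":0,"claw":1},{"wx":0,"wy":0,"wz":0,"tx":0,"ty":0,"tz":0,"claw":1}]'
```

```text
clock: 2.35
position: [0.4911, -0.2889, 0.0277]
tool_rot: [-0.869, 1.57, -0.786]
force: [0.4, 0.4, 0.6]
grip_width: 0.0281
clock: 2.65
position: [0.4912, -0.2891, 0.0281]
tool_rot: [-0.806, 1.569, -0.724]
force: [0.0, 0.1, -0.4]
grip_width: 0.0266
```

```bash
python3 -m creep '[{"wx":0,"wy":0,"wz":0,"tx":0,"ty":0,"tz":0,"claw":0.4},{"wx":0,"wy":0,"wz":0,"tx":0,"ty":0,"tz":0,"claw":0.4},{"wx":0,"wy":0,"wz":0,"tx":0.005,"ty":0.001,"tz":-0.001,"claw":0.4},{"wx":0,"wy":0,"wz":0,"tx":0.005,"ty":0.001,"tz":-0.001,"claw":0.4},{"wx":0,"wy":0,"wz":0,"tx":0.005,"ty":0.001,"tz":-0.001,"claw":1},{"wx":0,"wy":0,"wz":0,"tx":0.005,"ty":0.001,"tz":-0.001,"claw":1},{"wx":0,"wy":0,"wz":0,"tx":0.005,"ty":0.001,"tz":-0.001,"claw":1},{"wx":0,"wy":0,"wz":0,"tx":0.005,"ty":0.001,"tz":-0.001,"claw":1}]' 40
python3 - <<'E'
from h import *
from scipy.spatial.transform import Rotation as Ro
o=bot.observe();print(o['position'],o['grip_width']);print(Ro.from_euler('xyz',o['tool_rot']).as_matrix().round(3))
np.save('wc.npy',cal('wrist'),allow_pickle=True)
cv2.imwrite('pics/w3.png',bot.grab_frame('wrist'))
E
```

```text
clock: 3.45
position: [0.4902, -0.2882, 0.0232]
tool_rot: [-0.78, 1.569, -0.697]
force: [0.3, -0.9, 0.8]
grip_width: 0.0268
[ 0.49015333 -0.28821304  0.02316564] 0.026839593873548777
[[ 0.001 -0.082  0.997]
 [-0.001  0.997  0.082]
 [-1.    -0.001  0.001]]
```

View pics/w3.png

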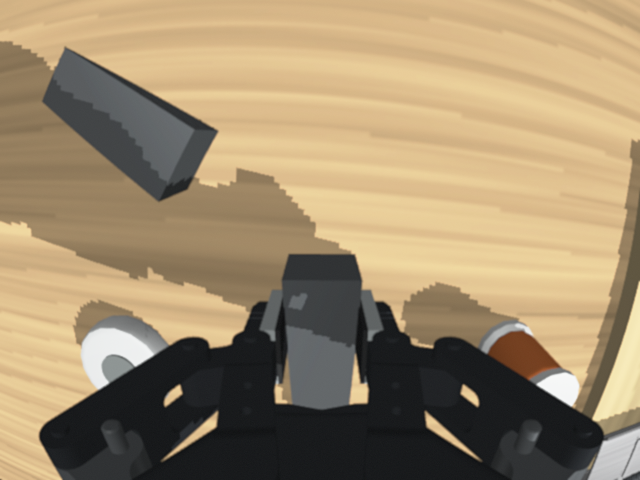

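```bash
python3 -m creep '[{"wx":0,"wy":0,"wz":0,"tx":-0.045,"ty":0,"tz":0,"claw":1},{"wx":0,"wy":0,"wz":0,"tx":-0.09,"ty":0,"tz":0,"claw":1},{"wx":0,"wy":0,"wz":0,"tx":-0.09,"ty":0.04,"tz":0.005,"claw":1},{"wx":0,"wy":0,"wz":0,"tx":-0.09,"ty":0.08,"tz":0.01,"claw":1},{"wx":-1.5,"wy":0,"wz":0,"tx":-0.09,"ty":0.12,"tz":0.015,"claw":1},{"wx":-1.5,"wy":0,"wz":0,"tx":-0.09,"ty":0.16,"tz":0.02,"claw":1},{"wx":-1.5,"wy":0,"wz":0,"tx":-0.09,"ty":0.195,"tz":0.021,"claw":1},{"wx":-1.5,"wy":0,"wz":0,"tx":-0.09,"ty":0.195,"tz":0.021,"claw":1}]'
python3 - <<'E'
from h import *
from scipy.spatial.transform import Rotation as Ro
o=bot.observe();print(o['position'],o['grip_width']);print(Ro.from_euler('xyz',o['tool_rot']).as_matrix().round(3))
np.save('wc.npy',cal('wrist'),allow_pickle=True)
cv2.imwrite('pics/w4.png',bot.grab_frame('wrist'))
E
```

```text
clock: 4.3
position: [0.495, -0.0873, 0.1132]
tool_rot: [0.16, 1.569, 0.275]
force: [-0.2, -0.9, -0.7]
grip_width: 0.0276
[ 0.49496125 -0.08727402  0.11317261] 0.027578908448441474
[[ 0.002 -0.115  0.993]
 [ 0.     0.993  0.115]
 [-1.     0.     0.002]]
```

View pics/w4.png

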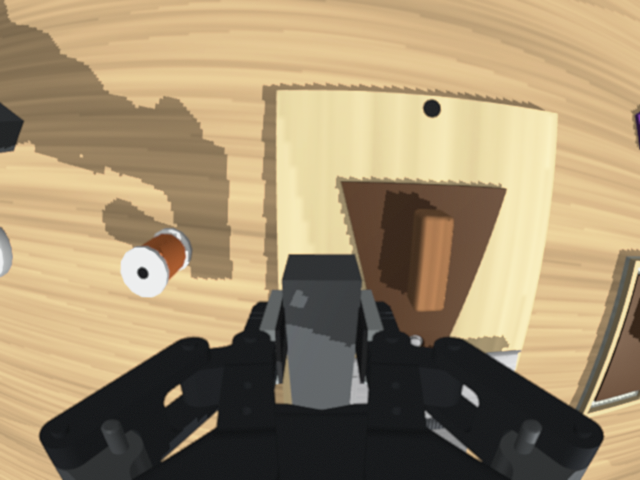

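The wedge is held between the pads. The board's open-end corners show at (277,90) and (557,112), and the template base corners at (341,182) and (506,188).

Run:
```python
from h import *
w=np.load('wc.npy',allow_pickle=True).item()
A=pix(w,277,90,.012)[:2];Bb=pix(w,557,112,.012)[:2];C=pix(w,341,182,.017)[:2];D=pix(w,506,188,.017)[:2]
print(A,Bb,C,D)
for P,Q,L in ((A,Bb,130),(C,D,75)):
    y=(Q-P);print(np.linalg.norm(y)); y/=np.linalg.norm(y);x=np.array([y[1],-y[0]]);print('yaw',np.degrees(np.arctan2(x[1],x[0])),'centre',(P+Q)/2+x*L/1000)
```

```text
[ 0.39760167 -0.12504135] [0.37734649 0.06250094] [ 0.44879703 -0.08063774] [0.43695284 0.02705011]
0.1886329291697678
yaw 6.16423864754142 centre [ 0.51672244 -0.01731096]
0.10833724112745141
yaw 6.276521516825172 centre [ 0.51742537 -0.01859429]
```

```bash
python3 -m creep '[{"wx":0,"wy":0,"wz":0,"tx":0.03,"ty":-0.0025,"tz":-0.001,"claw":1},{"wx":0,"wy":0,"wz":0,"tx":0.055,"ty":-0.0025,"tz":-0.001,"claw":1},{"wx":0,"wy":0,"wz":0,"tx":0.07,"ty":-0.0025,"tz":-0.001,"claw":1},{"wx":0,"wy":0,"wz":0,"tx":0.0765,"ty":-0.0025,"tz":-0.001,"claw":1},{"wx":0,"wy":0,"wz":0,"tx":0.0765,"ty":-0.0025,"tz":-0.001,"claw":1},{"wx":0,"wy":0,"wz":0,"tx":0.0765,"ty":-0.0025,"tz":-0.001,"claw":1}]'
python3 - <<'E'
from h import *
for n in ('side','scene','wrist'): cv2.imwrite(f'pics/{n}5.png',bot.grab_frame(n))
crop('pics/side5.png','pics/side5a.png',230,180,170,120,4.6)
crop('pics/scene5.png','pics/scene5a.png',210,180,200,150,4)
E
```

```text
clock: 4.95
position: [0.4946, -0.0931, 0.0371]
tool_rot: [-0.543, 1.569, -0.431]
force: [0.0, 0.9, 0.2]
grip_width: 0.0271
```

View pics/side5a.png

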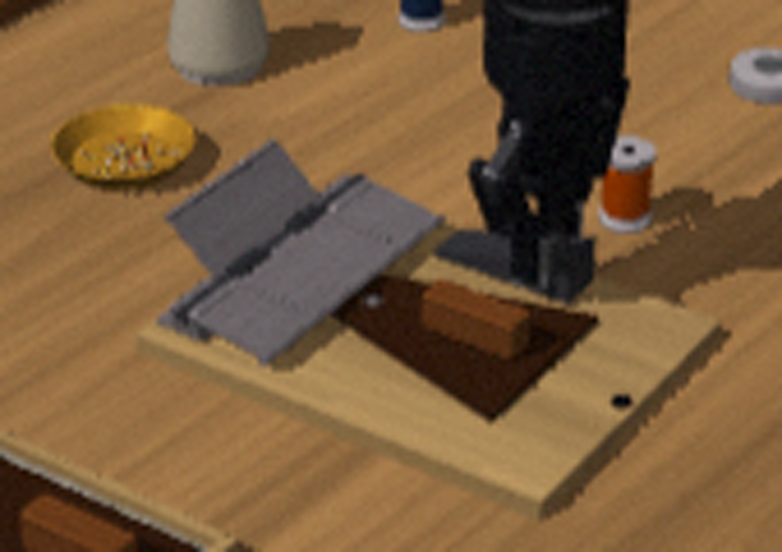

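View pics/scene5a.png

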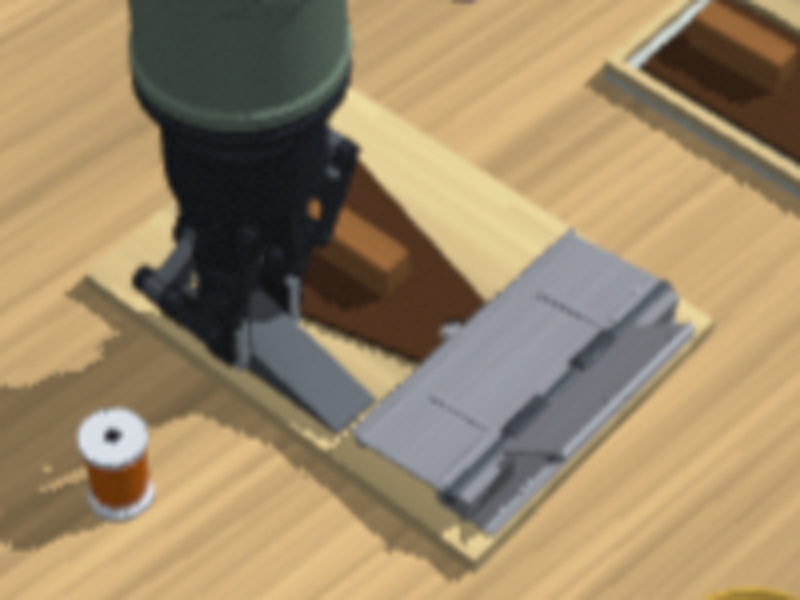

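View pics/wrist5.png

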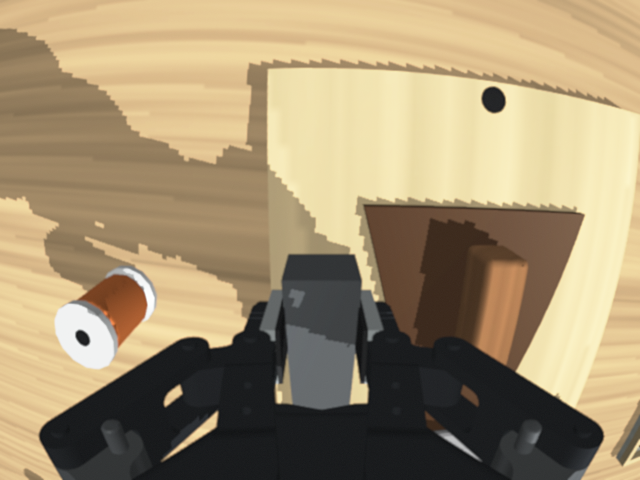

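```bash
python3 -m creep '[{"wx":0,"wy":0,"wz":0,"tx":0.0008,"ty":0.001,"tz":0,"claw":1},{"wx":0,"wy":0,"wz":0,"tx":0.0016,"ty":0.002,"tz":0,"claw":1},{"wx":0,"wy":0,"wz":0,"tx":0.0016,"ty":0.002,"tz":0,"claw":1},{"wx":0,"wy":0,"wz":0,"tx":0.0016,"ty":0.002,"tz":0.004,"claw":1},{"wx":0,"wy":0,"wz":0,"tx":0.0016,"ty":0.002,"tz":0.008,"claw":1},{"wx":0,"wy":0,"wz":0,"tx":0.0016,"ty":0.002,"tz":0.012,"claw":1},{"wx":0,"wy":0,"wz":0,"tx":0.0016,"ty":0.002,"tz":0.016,"claw":1},{"wx":0,"wy":0,"wz":0,"tx":0.0016,"ty":0.002,"tz":0.016,"claw":1}]'
```

```text
clock: 5.9
position: [0.511, -0.0889, 0.0356]
tool_rot: [-0.378, 1.568, -0.265]
force: [-1.2, 0.9, -0.1]
grip_width: 0.0273
```

```bash
python3 -m creep '[{"wx":0,"wy":0,"wz":0,"tx":0,"ty":0,"tz":0.003,"claw":1},{"wx":0,"wy":0,"wz":0,"tx":0,"ty":0,"tz":0.006,"claw":1},{"wx":0,"wy":0,"wz":0,"tx":0,"ty":0,"tz":0.009,"claw":1},{"wx":0,"wy":0,"wz":0,"tx":0,"ty":0,"tz":0.012,"claw":1},{"wx":0,"wy":0,"wz":0,"tx":0,"ty":0,"tz":0.015,"claw":1},{"wx":0,"wy":0,"wz":0,"tx":0,"ty":0,"tz":0.018,"claw":1},{"wx":0,"wy":0,"wz":0,"tx":0,"ty":0,"tz":0.02,"claw":1},{"wx":0,"wy":0,"wz":0,"tx":0,"ty":0,"tz":0.02,"claw":1}]'
python3 - <<'E'
from h import *
for n in ('side','scene'): cv2.imwrite(f'pics/{n}6.png',bot.grab_frame(n))
a=cv2.resize(cv2.imread('pics/side6.png')[180:300,230:400],None,fx=4,fy=4,interpolation=2)
b=cv2.resize(cv2.imread('pics/scene6.png')[180:330,210:410],None,fx=3.2,fy=3.2,interpolation=2)
cv2.imwrite('pics/side6a.png',a);cv2.imwrite('pics/scene6a.png',b)
E
```

```text
clock: 6.7
position: [0.53, -0.0869, 0.0352]
tool_rot: [-1.166, 1.57, -1.054]
force: [-4.2, -2.0, -3.9]
grip_width: 0.027
```

View pics/side6a.png

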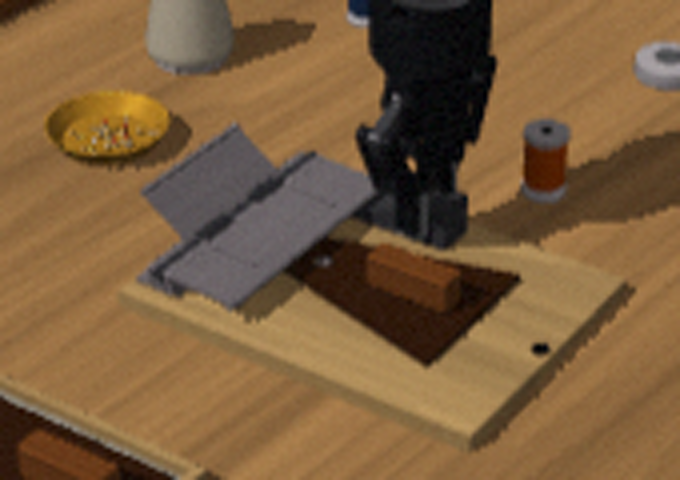

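View pics/scene6a.png

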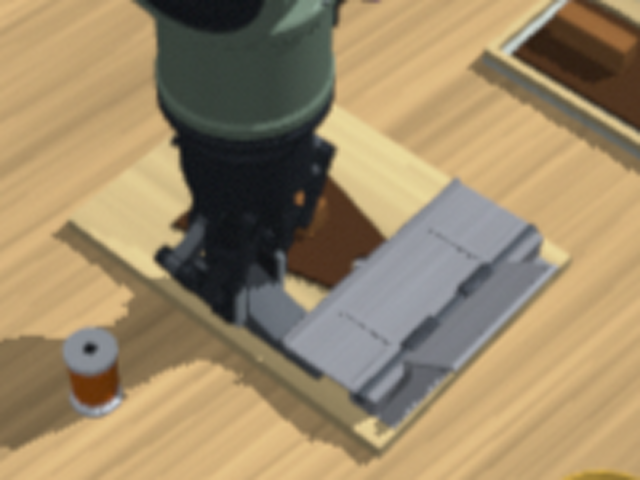

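```bash
python3 -m creep '[{"wx":0,"wy":0,"wz":0,"tx":0,"ty":0,"tz":0.003,"claw":1},{"wx":0,"wy":0,"wz":0,"tx":0,"ty":0,"tz":0.006,"claw":1},{"wx":0,"wy":0,"wz":0,"tx":0,"ty":0,"tz":0.009,"claw":1},{"wx":0,"wy":0,"wz":0,"tx":0,"ty":0,"tz":0.012,"claw":1},{"wx":0,"wy":0,"wz":0,"tx":0,"ty":0,"tz":0.015,"claw":1},{"wx":0,"wy":0,"wz":0,"tx":0,"ty":0,"tz":0.018,"claw":1},{"wx":0,"wy":0,"wz":0,"tx":0,"ty":0,"tz":0.02,"claw":1},{"wx":0,"wy":0,"wz":0,"tx":0,"ty":0,"tz":0.02,"claw":1}]'
```

```text
clock: 7.6
position: [0.5494, -0.0849, 0.035]
tool_rot: [-1.984, 1.569, -1.872]
force: [-4.5, -1.3, -4.1]
grip_width: 0.0269
```

```bash
python3 -m creep '[{"wx":0,"wy":0,"wz":0,"tx":0,"ty":0,"tz":0.002,"claw":1},{"wx":0,"wy":0,"wz":0,"tx":0,"ty":0,"tz":0.004,"claw":1},{"wx":0,"wy":0,"wz":0,"tx":0,"ty":0,"tz":0.004,"claw":1}]'
python3 - <<'E'
from h import *
for n in ('side','scene','wrist'): cv2.imwrite(f'pics/{n}7.png',bot.grab_frame(n))
a=cv2.resize(cv2.imread('pics/side7.png')[180:300,230:400],None,fx=4,fy=4,interpolation=2)
b=cv2.resize(cv2.imread('pics/scene7.png')[180:330,210:410],None,fx=3.2,fy=3.2,interpolation=2)
cv2.imwrite('pics/side7a.png',a);cv2.imwrite('pics/scene7a.png',b)
E
```

```text
clock: 7.9
position: [0.552, -0.0847, 0.0349]
tool_rot: [-2.766, 1.567, -2.654]
force: [-13.1, -1.6, 8.1]
grip_width: 0.0271
```

View pics/side7a.png

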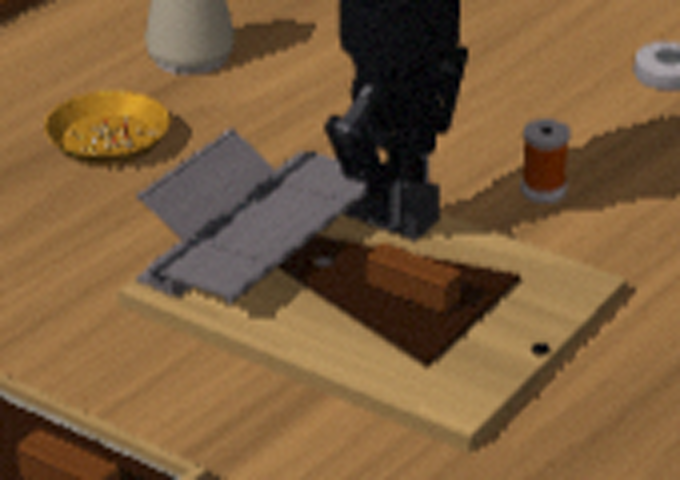

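View pics/scene7a.png

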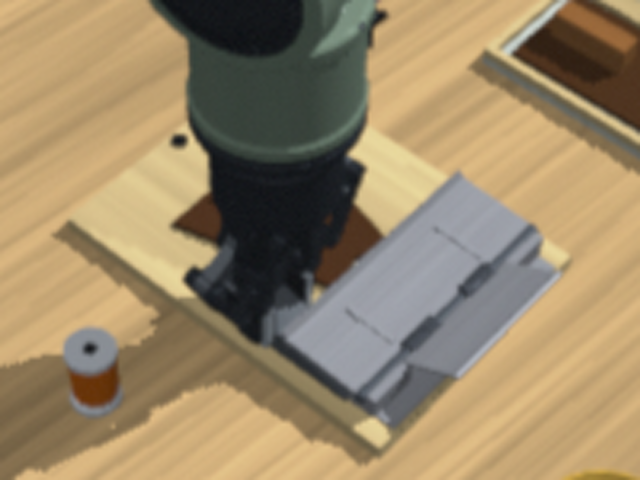

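View pics/wrist7.png

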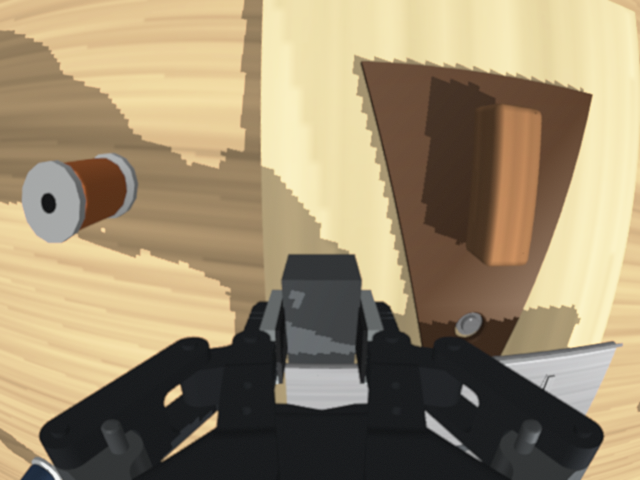

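The wedge thin end is against the lugs (13 N on the push) and the jaw is raised. The stud, at (470,325), sits in the hole. I'll release and lift clear.

```bash
python3 -m creep '[{"wx":0,"wy":0,"wz":0,"tx":0,"ty":0,"tz":0,"claw":0.35},{"wx":0,"wy":0,"wz":0,"tx":0,"ty":0,"tz":0,"claw":0.35},{"wx":0,"wy":0,"wz":0,"tx":0,"ty":0,"tz":0,"claw":0.35},{"wx":0,"wy":0,"wz":0,"tx":-0.03,"ty":0,"tz":-0.01,"claw":0.35},{"wx":0,"wy":0,"wz":0,"tx":-0.07,"ty":0,"tz":-0.03,"claw":0.35},{"wx":0,"wy":0,"wz":0,"tx":-0.11,"ty":0.02,"tz":-0.06,"claw":0.35},{"wx":0,"wy":0,"wz":0,"tx":-0.15,"ty":0.05,"tz":-0.08,"claw":0.2},{"wx":0,"wy":0,"wz":0,"tx":-0.15,"ty":0.06,"tz":-0.08,"claw":0.2}]'
python3 - <<'E'
from h import *
from scipy.spatial.transform import Rotation as Ro
o=bot.observe();print(o['position'],o['grip_width']);print(Ro.from_euler('xyz',o['tool_rot']).as_matrix().round(3))
np.save('wc.npy',cal('wrist'),allow_pickle=True)
for n in ('wrist','side','scene'): cv2.imwrite(f'pics/{n}8.png',bot.grab_frame(n))
a=cv2.resize(cv2.imread('pics/side8.png')[180:300,230:400],None,fx=4,fy=4,interpolation=2)
b=cv2.resize(cv2.imread('pics/scene8.png')[130:330,220:490],None,fx=2.9,fy=2.9,interpolation=2)
cv2.imwrite('pics/side8a.png',a);cv2.imwrite('pics/scene8a.png',b)
E
```

```text
clock: 8.85
position: [0.466, -0.0325, 0.1888]
tool_rot: [-1.084, 1.568, -0.971]
force: [1.3, 0.5, 0.4]
grip_width: 0.0682
[ 0.46598823 -0.03245602  0.18881883] 0.06824141522389095
[[ 0.002 -0.112  0.994]
 [-0.002  0.994  0.112]
 [-1.    -0.003  0.001]]
```

View pics/side8a.png

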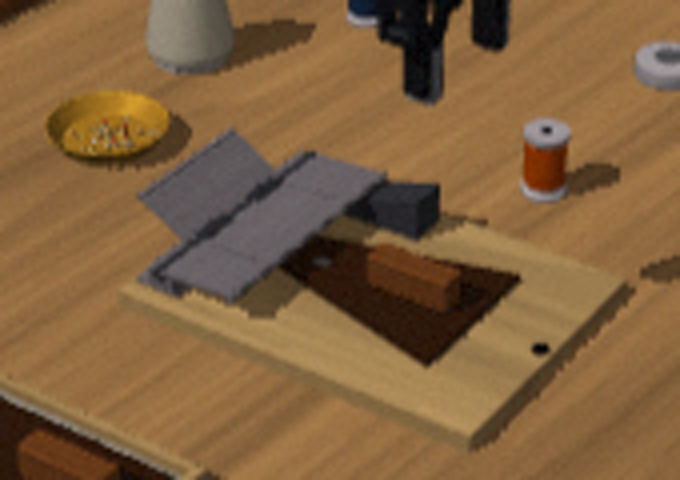

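View pics/scene8a.png

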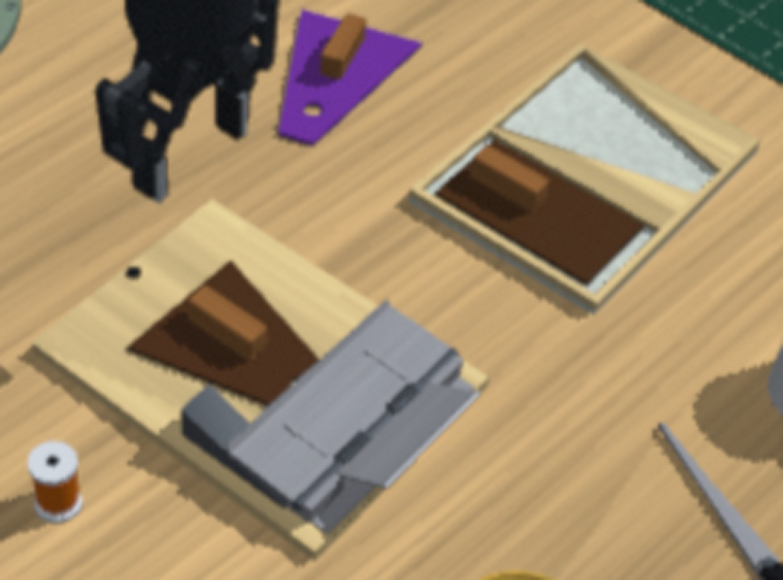

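View pics/wrist8.png

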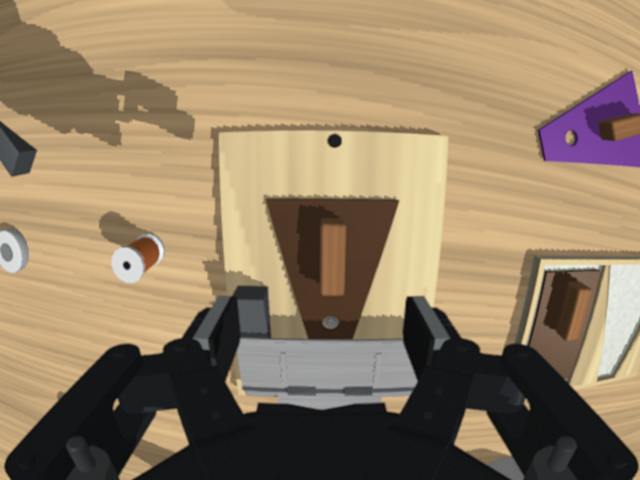

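Run:
```python
from h import *
w=np.load('wc.npy',allow_pickle=True).item();c=cal('scene')
crop('pics/wrist8.png','pics/w8a.png',210,180,220,190,3.6)
P=lambda u,v,z:pix(w,u,v,z)[:2]
A,B=P(218,131,.012),P(447,135,.012);C,D=P(265,199,.017),P(398,200,.017)
for p,q,L in ((A,B,130),(C,D,75)):
    y=q-p;n=np.linalg.norm(y);y/=n;x=np.array([y[1],-y[0]]);ctr=(p+q)/2+x*L/1000;print(n,'yaw',np.degrees(np.arctan2(x[1],x[0])),'c',ctr, 'handle',ctr-.03*x)
for q in [(237,288),(268,288)]:
    p=P(*q,.042); print('wedge thick local', (p-ctr)@x,(p-ctr)@y)
S2=lambda u,v,z: pix(c,220+u/2.9,130+v/2.9,z)[:2]
T=np.array([S2(585,50,.014),S2(757,147,.014),S2(597,300,.014),S2(410,192,.014)])
print('tray',T.round(4),T.mean(0),[np.linalg.norm(T[i]-T[(i+1)%4]).round(4) for i in range(4)])
for i,j in ((0,1),(3,2)): e=T[j]-T[i];print(np.degrees(np.arctan2(e[1],e[0])))
for i,j in ((2,1),(3,0)): e=T[j]-T[i];print(np.degrees(np.arctan2(-e[0],e[1])))
```

```text
0.18894436321527824 yaw 5.809606633772182 c [ 0.51623521 -0.01857808] handle [ 0.4863893  -0.02161478]
0.10844457523478264 yaw 6.1751351017482285 c [ 0.5173141  -0.01867406] handle [ 0.48748817 -0.0219011 ]
wedge thick local -0.007136981107689191 -0.0760487928358064
wedge thick local -0.007693079796859325 -0.05059326037609147
tray [[0.4648 0.4067]
 [0.6305 0.417 ]
 [0.6467 0.1987]
 [0.4804 0.178 ]] [0.55560774 0.30008238] [np.float64(0.1661), np.float64(0.219), np.float64(0.1676), np.float64(0.2292)]
3.577134423101656
7.089018669972984
4.241914513197222
3.8978732786851755
```

View pics/w8a.png

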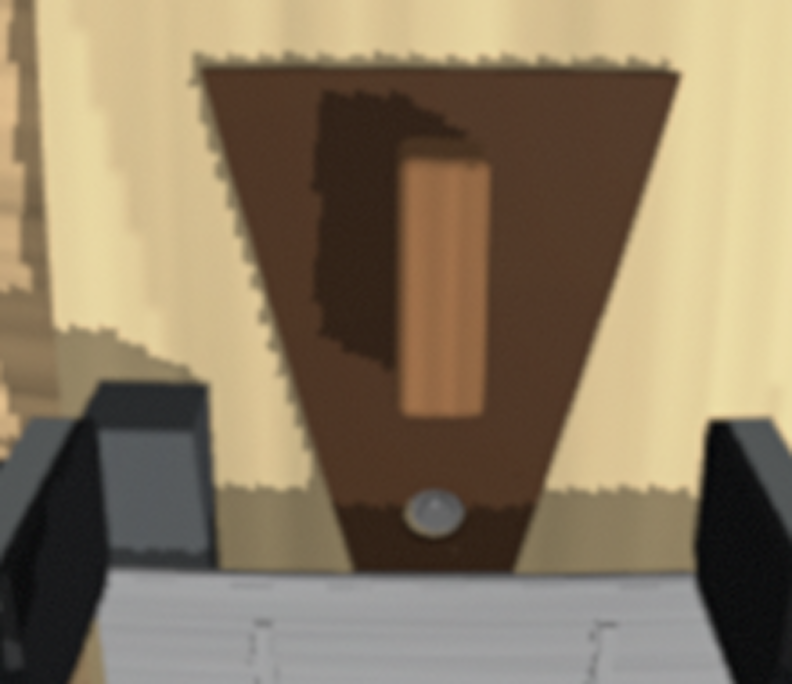

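Run:
```python
from h import *
w=np.load('wc.npy',allow_pickle=True).item()
P=lambda u,v,z:pix(w,210+u/3.6,180+v/3.6,z)[:2]
ctr=np.array([.5175,-.0187]);a=np.radians(6.1);x=np.array([np.cos(a),np.sin(a)]);y=np.array([-x[1],x[0]])
for u,v,z in [(97,430,.042),(208,430,.042),(97,383,.012),(208,383,.012),(435,513,.016)]:
    p=P(u,v,z); print((p-ctr)@x,(p-ctr)@y)
H=np.array([P(403,160,.041),P(490,163,.041),P(485,413,.041),P(402,415,.041)]);m=(H[2]+H[3]-H[0]-H[1])
print(H.mean(0),np.degrees(np.arctan2(m[1],m[0])),np.linalg.norm(m)/2)
```

```text
0.002981540848421627 -0.07684605559082175
0.0022731179778427094 -0.051200599555448305
0.0040727620989232105 -0.0834136040106374
0.003439000165321714 -0.0553410422125286
0.03662478824956494 0.0007914709335308344
[ 0.48687564 -0.02062523] 6.408144789588948 0.05753511256407746
```

```bash
python3 -m creep '[{"wx":0,"wy":0,"wz":0,"tx":0,"ty":0.0085,"tz":0.023,"claw":0.4},{"wx":0,"wy":0,"wz":0,"tx":0.05,"ty":0.0085,"tz":0.023,"claw":0.4},{"wx":0,"wy":0,"wz":0,"tx":0.1,"ty":0.0085,"tz":0.023,"claw":0.4},{"wx":0,"wy":0,"wz":0,"tx":0.14,"ty":0.0085,"tz":0.023,"claw":0.4},{"wx":0,"wy":0,"wz":0,"tx":0.151,"ty":0.0085,"tz":0.023,"claw":0.4},{"wx":0,"wy":0,"wz":0,"tx":0.151,"ty":0.0085,"tz":0.023,"claw":0.4},{"wx":0,"wy":0,"wz":0,"tx":0.151,"ty":0.0085,"tz":0.023,"claw":0.4}]'
python3 - <<'E'
from h import *
cv2.imwrite('pics/wrist9.png',bot.grab_frame('wrist'))
E
```

```text
clock: 9.7
position: [0.4887, -0.0231, 0.0343]
tool_rot: [-2.471, 1.568, -2.358]
force: [-0.1, -0.1, 0.0]
grip_width: 0.0511
```

View pics/wrist9.png

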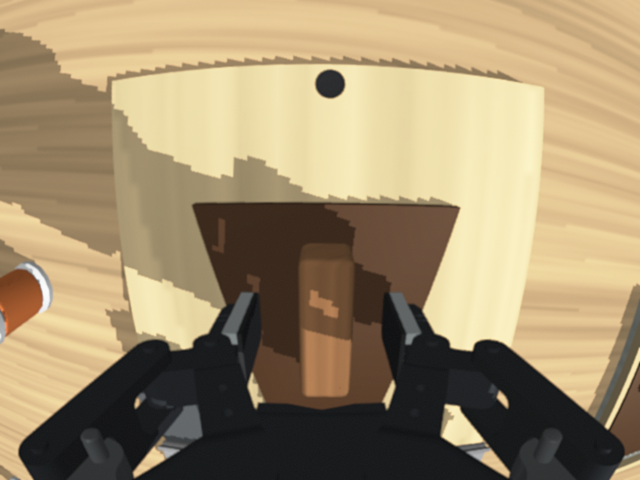

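```bash
python3 -m creep '[{"wx":0,"wy":0,"wz":0,"tx":0,"ty":0.001,"tz":0,"claw":1},{"wx":0,"wy":0,"wz":0,"tx":0,"ty":0.001,"tz":0,"claw":1},{"wx":0,"wy":0,"wz":0,"tx":0,"ty":0.001,"tz":0,"claw":1},{"wx":0,"wy":0,"wz":0,"tx":0,"ty":0.001,"tz":0,"claw":1}]' 40
python3 -m creep '[{"wx":0,"wy":0,"wz":0,"tx":-0.003,"ty":0,"tz":0,"claw":1},{"wx":0,"wy":0,"wz":0,"tx":-0.007,"ty":0,"tz":0,"claw":1},{"wx":0,"wy":0,"wz":0,"tx":-0.007,"ty":0,"tz":0,"claw":1},{"wx":0,"wy":0,"wz":0,"tx":-0.007,"ty":0,"tz":0,"claw":1}]'
python3 - <<'E'
from h import *
for n in ('wrist','side'): cv2.imwrite(f'pics/{n}10.png',bot.grab_frame(n))
a=cv2.resize(cv2.imread('pics/side10.png')[180:300,230:400],None,fx=4,fy=4,interpolation=2)
cv2.imwrite('pics/side10a.png',a)
E
```

```text
clock: 10.15
position: [0.4892, -0.0222, 0.0351]
tool_rot: [-1.979, 1.568, -1.866]
force: [-0.5, -0.4, 6.4]
grip_width: 0.0192
clock: 10.55
position: [0.4893, -0.0222, 0.0423]
tool_rot: [-1.81, 1.568, -1.697]
force: [0.1, 0.2, 0.1]
grip_width: 0.0189
```

View pics/side10a.png

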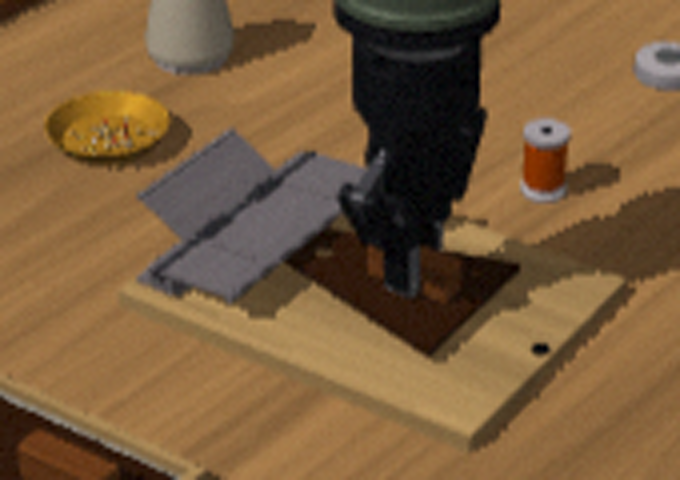

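View pics/wrist10.png

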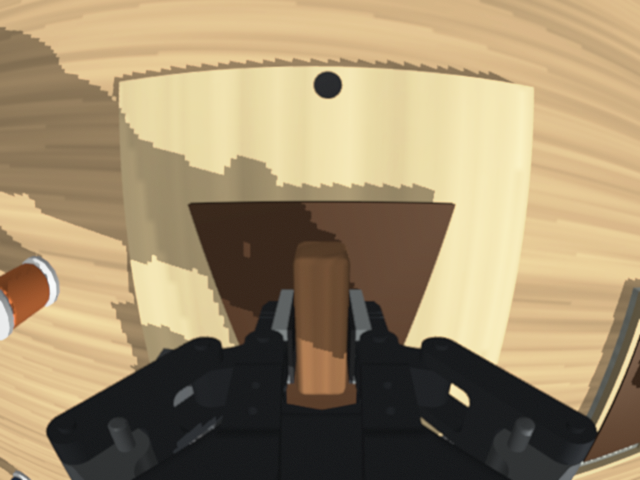

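```bash
python3 -m creep '[{"wx":0,"wy":0,"wz":0,"tx":0,"ty":0,"tz":-0.012,"claw":1},{"wx":0,"wy":0,"wz":0,"tx":0,"ty":0,"tz":-0.026,"claw":1},{"wx":0,"wy":0,"wz":0,"tx":0,"ty":0,"tz":-0.04,"claw":1},{"wx":0,"wy":0,"wz":0,"tx":0,"ty":0,"tz":-0.048,"claw":1},{"wx":0,"wy":0,"wz":0,"tx":-0.01,"ty":0,"tz":-0.048,"claw":1},{"wx":0,"wy":0,"wz":0,"tx":-0.05,"ty":0,"tz":-0.048,"claw":1},{"wx":0,"wy":0,"wz":0,"tx":-0.09,"ty":0,"tz":-0.048,"claw":1},{"wx":0,"wy":0,"wz":0,"tx":-0.12,"ty":0,"tz":-0.048,"claw":1}]'
python3 - <<'E'
from h import *
for n in ('wrist','side','scene'): cv2.imwrite(f'pics/{n}11.png',bot.grab_frame(n))
E
```

```text
clock: 11.45
position: [0.4423, -0.027, 0.1651]
tool_rot: [-1.155, 1.569, -1.042]
force: [-0.1, -0.9, -1.1]
grip_width: 0.0191
```

View pics/scene11.png

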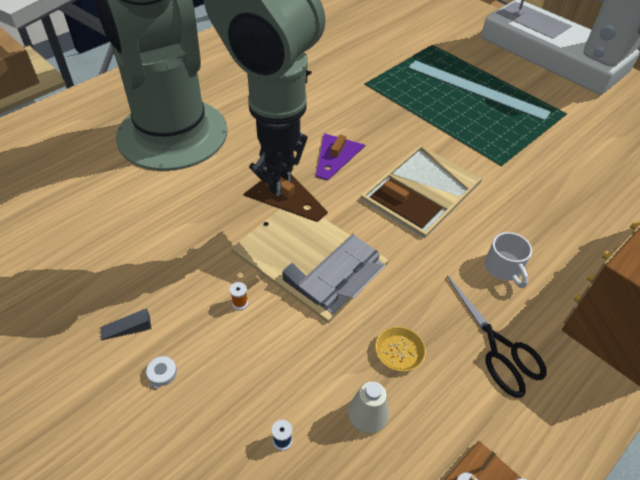

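View pics/side11.png

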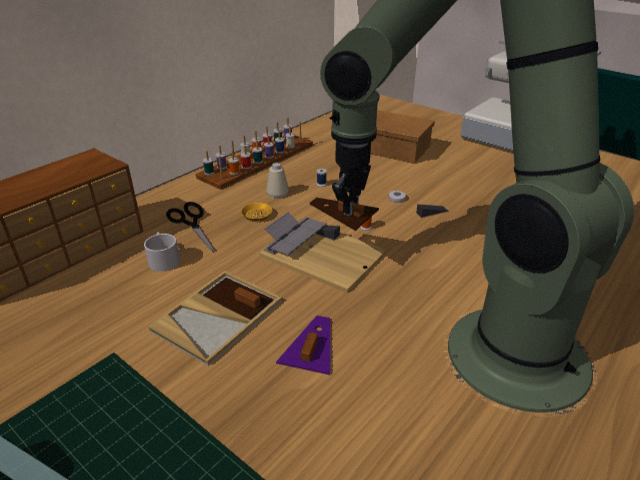

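View pics/wrist11.png

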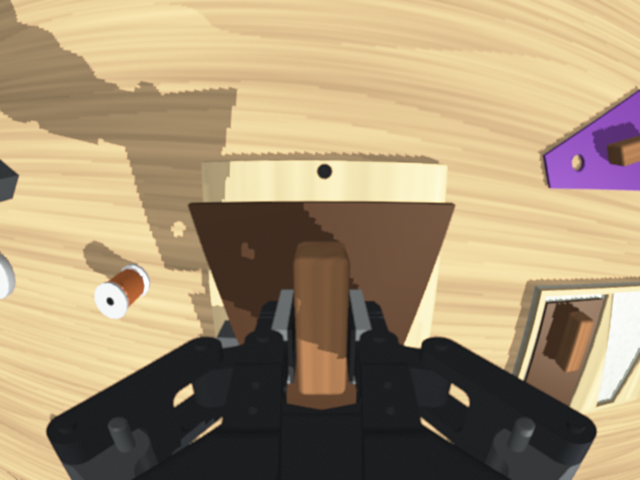

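The template is in hand, and the wedge is still holding the jaw. Next I'll measure the tray from both fixed cameras.

Run:
```python
from h import *
crop('pics/scene11.png','pics/sc11a.png',355,140,130,100,6)
crop('pics/side11.png','pics/sd11a.png',145,265,145,100,5.5)
```

```text
(no output)
```

View pics/sc11a.png

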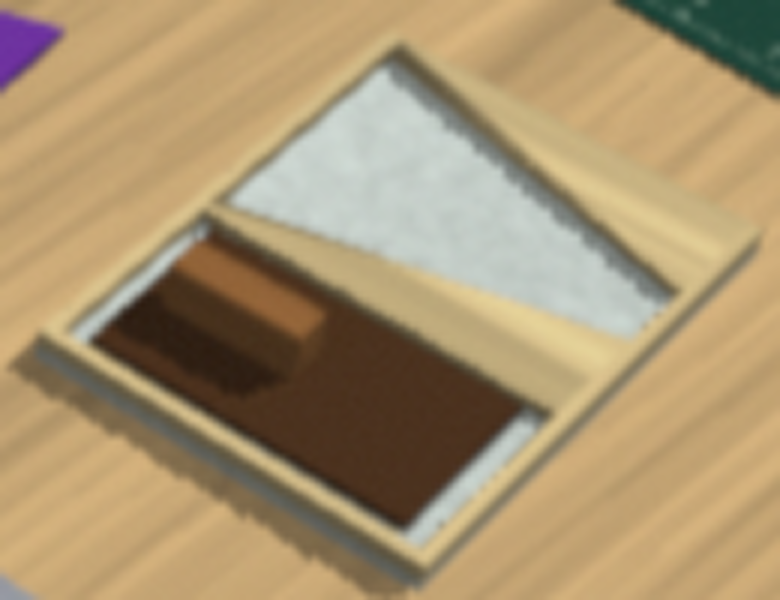

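View pics/sd11a.png

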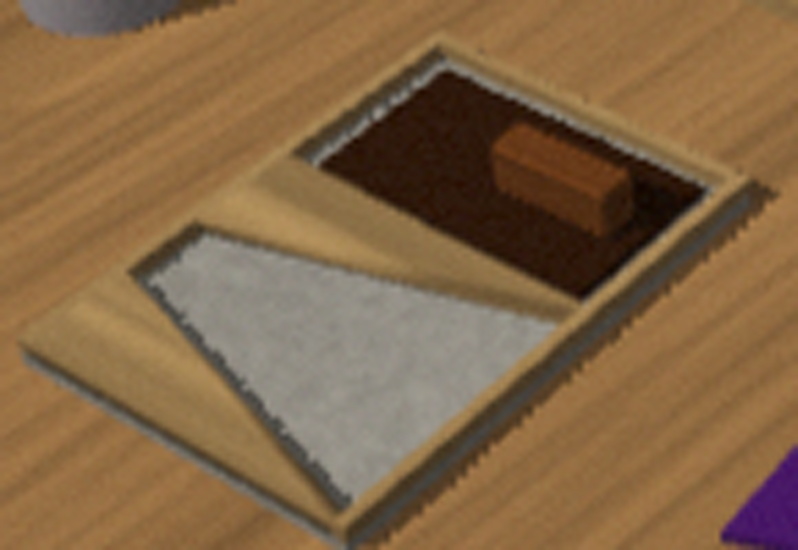

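```bash
cat > fit.py <<'E'
from h import *
from scipy.optimize import least_squares
c=cal('scene');d=cal('side')
s=lambda u,v:(355+u/6,140+v/6)
t=lambda u,v:(145+u/5.5,265+v/5.5)
K={'A':(30-86,-48+115.5),'B':(30+86,-48+115.5),'C':(30+86,-48-115.5),'D':(30-86,-48-115.5),'a':(-50,61.5),'b':(110,18.8),'c':(110,-18.8),'d':(-50,-61.5)}
obs=[(c,'A',s(400,38)),(c,'B',s(760,236)),(c,'C',s(425,565)),(c,'D',s(40,333)),(d,'A',t(345,525)),(d,'B',t(22,345)),(d,'C',t(440,36)),(d,'D',t(745,180)),
 (c,'a',s(396,52)),(c,'b',s(682,290)),(c,'c',s(628,340)),(c,'d',s(226,207)),(d,'b',t(130,272)),(d,'c',t(197,222)),(d,'a',t(352,508)),(d,'d',t(578,313))]
def P(p,k):
    x,y=np.array(K[k])/1000;return [p[0]+x*np.cos(p[2])-y*np.sin(p[2]),p[1]+x*np.sin(p[2])+y*np.cos(p[2]),.014]
def f(p,o): return np.concatenate([proj(cc,P(p,k))-np.array(q) for cc,k,q in o])
for nm,o in (('all',obs),('scene',[q for q in obs if q[0] is c]),('side',[q for q in obs if q[0] is d]),('outer',obs[:8]),('inner',obs[8:])):
    r=least_squares(f,[.52,.35,.07],args=(o,),loss='soft_l1');print(nm,r.x[:2],np.degrees(r.x[2]),np.round(f(r.x,o),1) if nm=='all' else r.cost)
E
python3 fit.py
```

```text
all [0.51624464 0.348218  ] 5.434990214429395 [-2.5 -1.9 -0.1 -1.7 -0.5 -0.1 -1.1 -0.8 -0.5 -0.6 -1.6 -2.7 -1.  -1.9
  0.3 -1.8 -1.1 -1.9 -0.4 -0.9 -0.2 -0.4 -2.8 -1.9 -1.3 -1.3 -0.4 -1.8
 -1.8 -0.7 -1.3 -1.2]
scene [0.5202162  0.34728272] 4.97348798680143 4.714379792931685
side [0.51108796 0.34951135] 5.695437661924293 3.550805834357843
outer [0.51639279 0.34866564] 5.331936447495249 10.302719752631909
inner [0.51614784 0.34732836] 5.831133775869746 10.220355894045811
```

```bash
python3 -m creep '[{"wx":0,"wy":0,"wz":0,"tx":0,"ty":0.035,"tz":0.01,"claw":1},{"wx":0,"wy":0,"wz":0,"tx":0,"ty":0.08,"tz":0.025,"claw":1},{"wx":0,"wy":0,"wz":0,"tx":0,"ty":0.125,"tz":0.04,"claw":1},{"wx":0,"wy":0,"wz":0,"tx":0,"ty":0.17,"tz":0.055,"claw":1},{"wx":0,"wy":0,"wz":0,"tx":0,"ty":0.215,"tz":0.07,"claw":1},{"wx":0.5,"wy":0,"wz":0,"tx":0,"ty":0.26,"tz":0.085,"claw":1},{"wx":1,"wy":0,"wz":0,"tx":0,"ty":0.305,"tz":0.1,"claw":1},{"wx":1,"wy":0,"wz":0,"tx":0,"ty":0.345,"tz":0.115,"claw":1}]'
python3 -m creep '[{"wx":0,"wy":0,"wz":0,"tx":0.02,"ty":0.02,"tz":0.002,"claw":1},{"wx":0,"wy":0,"wz":0,"tx":0.04,"ty":0.02,"tz":0.002,"claw":1},{"wx":0,"wy":0,"wz":0,"tx":0.04,"ty":0.02,"tz":0.002,"claw":1},{"wx":0,"wy":0,"wz":0,"tx":0.04,"ty":0.02,"tz":0.002,"claw":1}]'
python3 - <<'E'
from h import *
from scipy.spatial.transform import Rotation as Ro
o=bot.observe();print(o['position'],o['grip_width']);print(Ro.from_euler('xyz',o['tool_rot']).as_matrix().round(3))
np.save('wc.npy',cal('wrist'),allow_pickle=True)
for n in ('wrist','side','scene'): cv2.imwrite(f'pics/{n}12.png',bot.grab_frame(n))
crop('pics/scene12.png','pics/sc12a.png',355,120,130,110,5)
crop('pics/side12.png','pics/sd12a.png',145,245,145,120,5)
E
```

```text
clock: 12.4
position: [0.5184, 0.3309, 0.1629]
tool_rot: [-0.976, 1.567, -0.881]
force: [0.2, -0.1, -0.8]
grip_width: 0.0192
clock: 12.8
position: [0.5185, 0.3504, 0.1225]
tool_rot: [-1.37, 1.567, -1.275]
force: [0.3, -0.4, 0.3]
grip_width: 0.0191
[0.51852607 0.35037773 0.1225211 ] 0.019131681163118912
[[ 0.001 -0.095  0.996]
 [-0.004  0.995  0.095]
 [-1.    -0.004  0.001]]
```

View pics/wrist12.png

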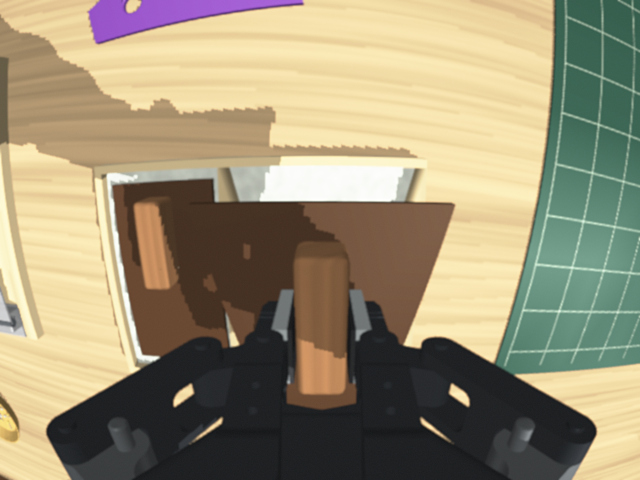

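View pics/sd12a.png

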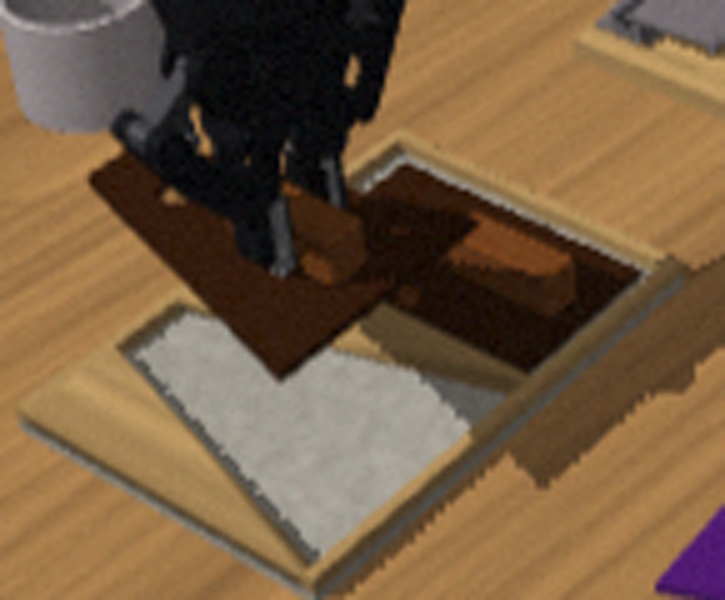

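Run:
```python
from h import *
crop('pics/wrist12.png','pics/w12a.png',85,140,385,80,2.07)
im=cv2.imread('pics/wrist12.png')[145:215,200:460];cv2.imwrite('pics/w12b.png',cv2.resize(im,None,fx=3,fy=3,interpolation=2))
```

```text
(no output)
```

View pics/w12b.png

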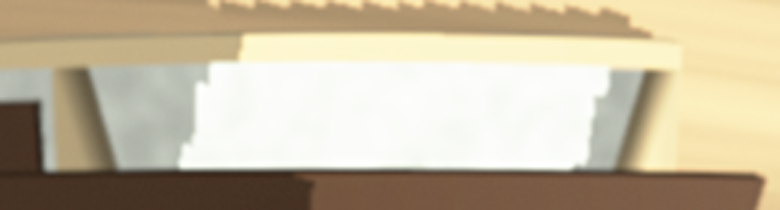

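View pics/w12a.png

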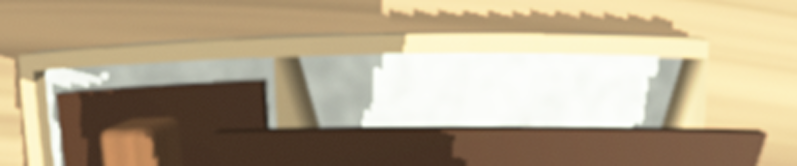

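Run:
```python
from h import *
w=np.load('wc.npy',allow_pickle=True).item()
A=pix(w,426.7,159,.014);D=pix(w,94.7,168,.014);print('A',A,'D',D,np.linalg.norm(A-D))
y=(A-D)[:2];y/=np.linalg.norm(y);x=np.array([y[1],-y[0]]);print('yaw',np.degrees(np.arctan2(x[1],x[0])))
m=(A+D)[:2]/2; n=m+x*(.086-.030)+y*.048;print('nest from outer',n)
q1,q2=pix(w,230,167,.006)[:2],pix(w,416,167,.006)[:2];print('floor corners',q1,q2,np.linalg.norm(q1-q2))
q=pix(w,310,165.5,.014)[:2];print('rim in nest x',(q-n)@x, 'mid y', ((q1+q2)/2-n)@y)
c1,c2=pix(w,190,203.5,.1045)[:2],pix(w,454.5,204.5,.1045)[:2];print('tmpl base',c1,c2,np.linalg.norm(c1-c2))
yy=(c2-c1)/np.linalg.norm(c2-c1);xx=np.array([yy[1],-yy[0]]);print('tmpl yaw',np.degrees(np.arctan2(xx[1],xx[0])),'handle',(c1+c2)/2+xx*.045)
```

```text
A [0.45271236 0.41146415 0.014     ] D [0.47489088 0.18356955 0.014     ] 0.22897125943835572
yaw 5.558474904714449
nest from outer [0.51488894 0.3507154 ]
floor corners [0.47095606 0.28507403] [0.45914906 0.40714815] 0.12264378176625546
rim in nest x -0.050566325083660095 mid y 0.00024457506399005893
tmpl base [0.47739285 0.29288891] [0.467487   0.39977088] 0.10734002914934675
tmpl yaw 5.295058883727863 handle [0.51724789 0.3504827 ]
```

```bash
python3 -m creep '[{"wx":0,"wy":0,"wz":0,"tx":0.02,"ty":-0.0005,"tz":-0.002,"claw":1},{"wx":0,"wy":0,"wz":0,"tx":0.045,"ty":-0.0005,"tz":-0.002,"claw":1},{"wx":0,"wy":0,"wz":0,"tx":0.07,"ty":-0.0005,"tz":-0.002,"claw":1},{"wx":0,"wy":0,"wz":0,"tx":0.079,"ty":-0.0005,"tz":-0.002,"claw":1},{"wx":0,"wy":0,"wz":0,"tx":0.079,"ty":-0.0005,"tz":-0.002,"claw":1},{"wx":0,"wy":0,"wz":0,"tx":0.079,"ty":-0.0005,"tz":-0.002,"claw":1}]'
python3 - <<'E'
from h import *
from scipy.spatial.transform import Rotation as Ro
o=bot.observe();print(o['position'],o['grip_width'])
np.save('wc.npy',cal('wrist'),allow_pickle=True)
for n in ('wrist','side','scene'): cv2.imwrite(f'pics/{n}13.png',bot.grab_frame(n))
crop('pics/scene13.png','pics/sc13a.png',355,120,130,110,5)
crop('pics/side13.png','pics/sd13a.png',145,245,145,120,5)
im=cv2.imread('pics/wrist13.png')[120:320,140:500];cv2.imwrite('pics/w13b.png',cv2.resize(im,None,fx=2.2,fy=2.2,interpolation=2))
E
```

```text
clock: 13.55
position: [0.5181, 0.35, 0.0461]
tool_rot: [-0.424, 1.566, -0.33]
force: [-0.2, 0.5, 0.5]
grip_width: 0.0197
[0.51814518 0.34995934 0.04612133] 0.019672954013868434
```

View pics/w13b.png

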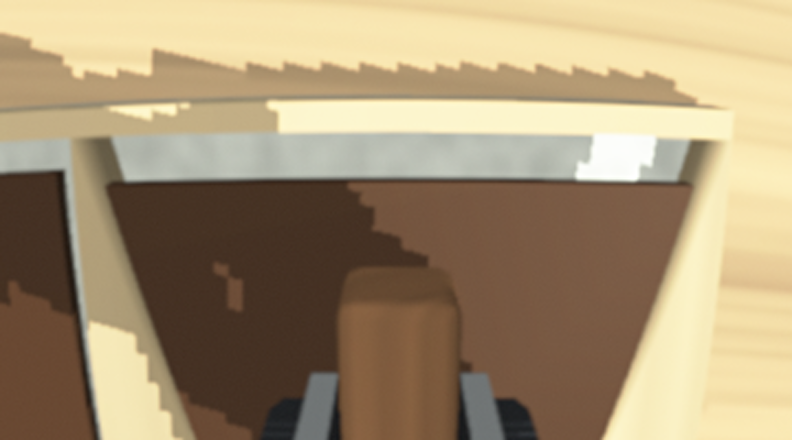

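View pics/sd13a.png

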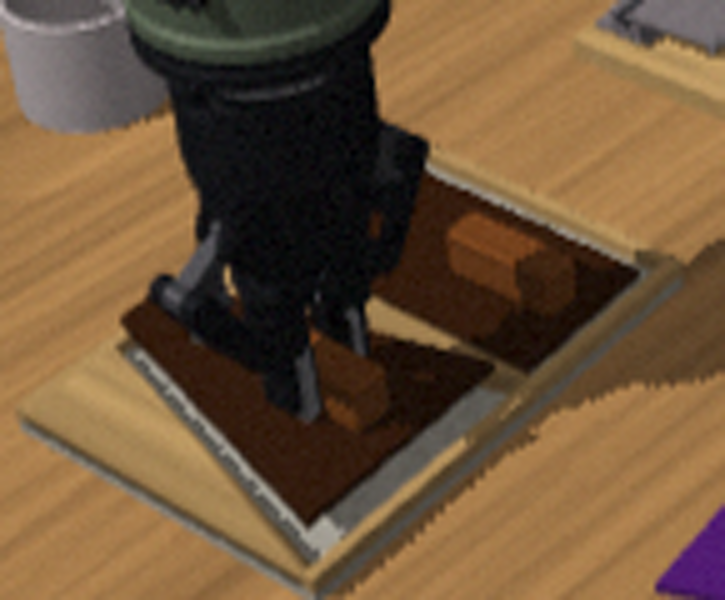

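View pics/sc13a.png

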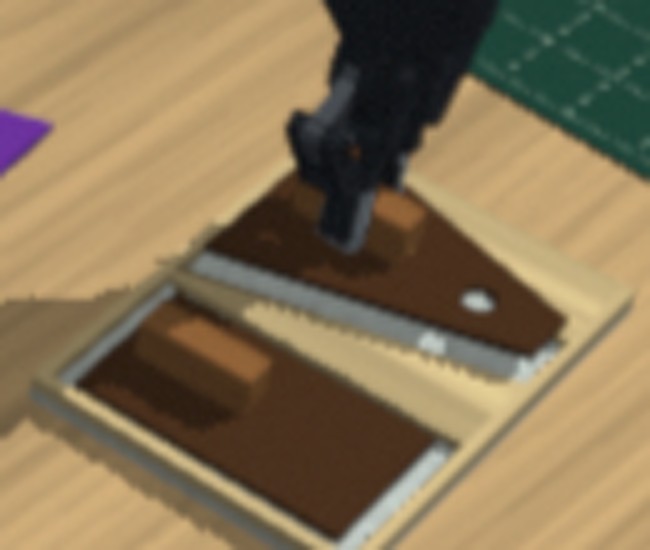

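Run:
```python
from h import *
w=np.load('wc.npy',allow_pickle=True).item()
P=lambda u,v,z:pix(w,140+u/2.2,120+v/2.2,z)[:2]
c1,c2=P(110,183,.028),P(692,183,.028)
yy=(c2-c1)/np.linalg.norm(c2-c1);xx=np.array([yy[1],-yy[0]]);h=(c1+c2)/2+xx*.045;print(np.linalg.norm(c2-c1),h,np.degrees(np.arctan2(xx[1],xx[0])))
for u in (112,400,690): print('gap to rim',(P(u,136,.014)-(c1+c2)/2)@xx)
f1,f2=P(112,140,.006),P(690,142,.006);print('floor corners mid rel',((f1+f2)/2-h)@yy,np.linalg.norm(f1-f2), 'yaw', np.degrees(np.arctan2((f1-f2)[0],-(f1-f2)[1])))
r=P(730,110,.014);print('outer A in tmpl', (r-h)@xx,(r-h)@yy,'want -56 67.5')
```

```text
0.10725807330735805 [0.51654114 0.35026186] 5.442574564745098
gap to rim -0.007140675023874932
gap to rim -0.006001206617834034
gap to rim -0.007146552123481932
floor corners mid rel 6.031096013626481e-05 0.1216223170324076 yaw 5.244712675277755
outer A in tmpl -0.05781195102107302 0.06631227911337391 want -56 67.5
```

```bash
python3 -m creep '[{"wx":0,"wy":0,"wz":0,"tx":0,"ty":0,"tz":-0.0015,"claw":1},{"wx":0,"wy":0,"wz":0,"tx":0.006,"ty":0,"tz":-0.0015,"claw":1},{"wx":0,"wy":0,"wz":0,"tx":0.011,"ty":0,"tz":-0.0015,"claw":1},{"wx":0,"wy":0,"wz":0,"tx":0.0155,"ty":0,"tz":-0.0015,"claw":1},{"wx":0,"wy":0,"wz":0,"tx":0.0155,"ty":0,"tz":-0.0015,"claw":1},{"wx":0,"wy":0,"wz":0,"tx":0.0155,"ty":0,"tz":-0.0015,"claw":1}]'
python3 - <<'E'
from h import *
for n in ('wrist','side','scene'): cv2.imwrite(f'pics/{n}14.png',bot.grab_frame(n))
crop('pics/side14.png','pics/sd14a.png',145,245,145,120,5)
crop('pics/scene14.png','pics/sc14a.png',355,120,130,110,5)
E
```

```text
clock: 14.3
position: [0.5166, 0.3498, 0.0304]
tool_rot: [-0.441, 1.566, -0.347]
force: [-0.4, -0.3, -0.1]
grip_width: 0.0196
```

View pics/sd14a.png

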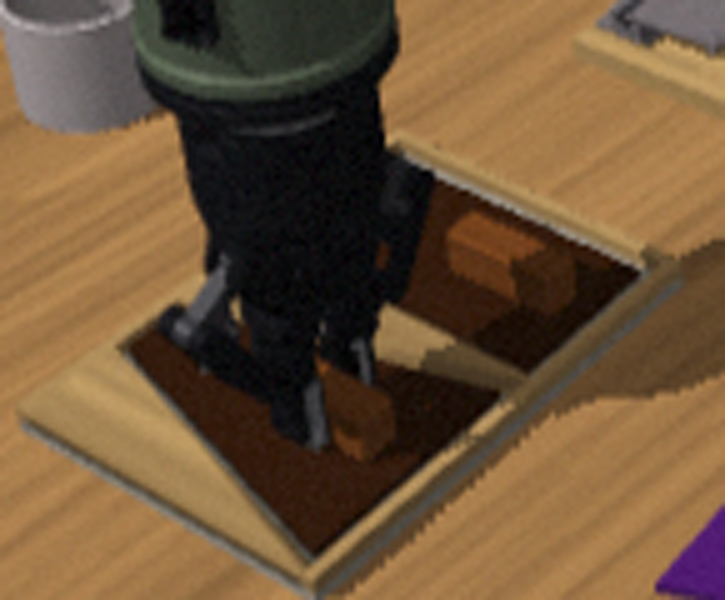

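View pics/sc14a.png

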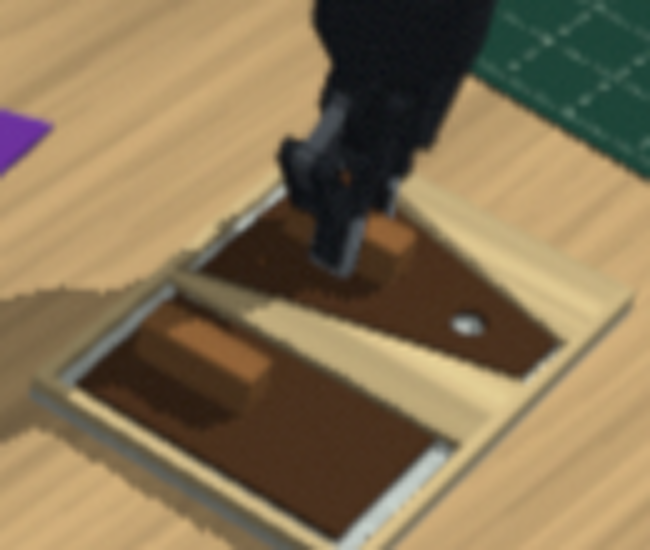

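It is inside the nest. I'll open a little, with clearance to the oblong handle, and lift away.

```bash
python3 -m creep '[{"wx":0,"wy":0,"wz":0,"tx":0.001,"ty":0,"tz":0,"claw":1},{"wx":0,"wy":0,"wz":0,"tx":0.001,"ty":0,"tz":0,"claw":0.45},{"wx":0,"wy":0,"wz":0,"tx":0.001,"ty":0,"tz":0,"claw":0.45},{"wx":0,"wy":0,"wz":0,"tx":0,"ty":0,"tz":0,"claw":0.45},{"wx":0,"wy":0,"wz":0,"tx":-0.03,"ty":0,"tz":0,"claw":0.45},{"wx":0,"wy":0,"wz":0,"tx":-0.07,"ty":0,"tz":0,"claw":0.45},{"wx":0,"wy":0,"wz":0,"tx":-0.11,"ty":0,"tz":-0.02,"claw":0.45},{"wx":0,"wy":0,"wz":0,"tx":-0.15,"ty":0,"tz":-0.05,"claw":0.45}]'
python3 - <<'E'
from h import *
np.save('wc.npy',cal('wrist'),allow_pickle=True)
for n in ('wrist','side','scene'): cv2.imwrite(f'pics/{n}15.png',bot.grab_frame(n))
crop('pics/side15.png','pics/sd15a.png',145,180,255,185,3)
crop('pics/scene15.png','pics/sc15a.png',220,120,270,210,2.9)
im=cv2.imread('pics/wrist15.png')[140:400,120:480];cv2.imwrite('pics/w15b.png',cv2.resize(im,None,fx=2.2,fy=2.2,interpolation=2))
E
```

```text
clock: 15.25
position: [0.4664, 0.345, 0.1819]
tool_rot: [-0.273, 1.565, -0.18]
force: [0.3, 0.3, 1.1]
grip_width: 0.0467
```

View pics/sd15a.png

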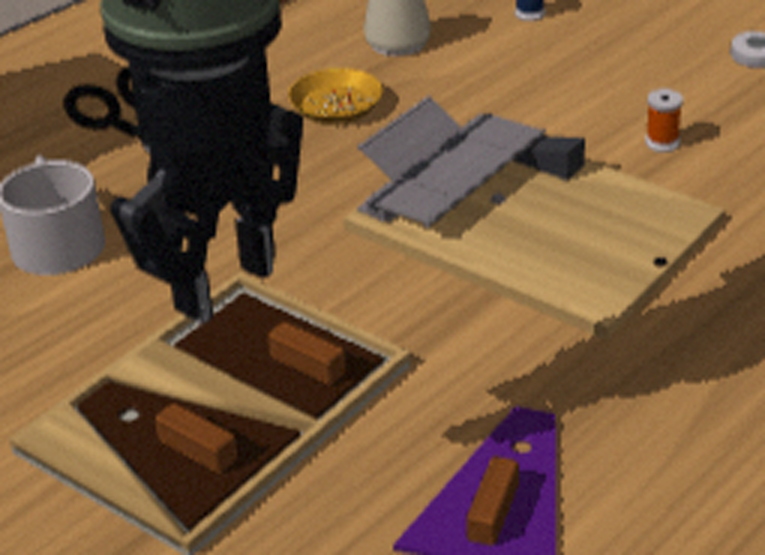

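View pics/sc15a.png

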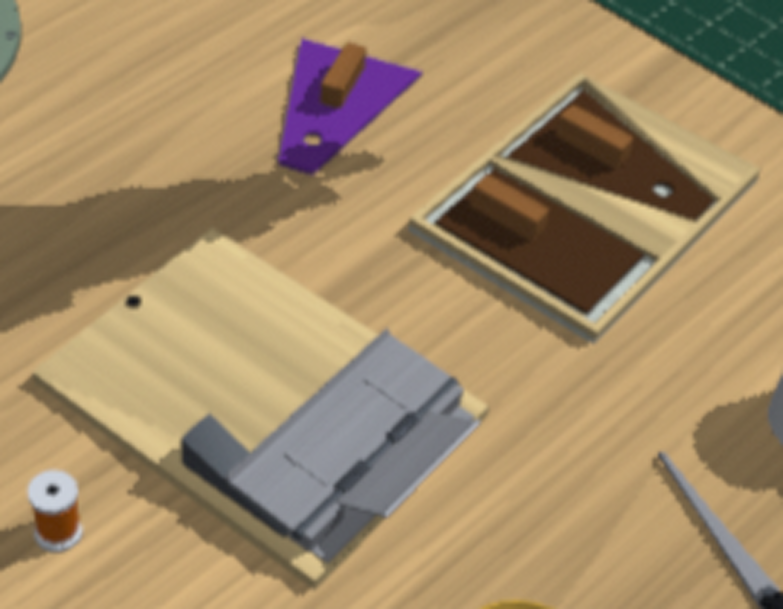

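View pics/w15b.png

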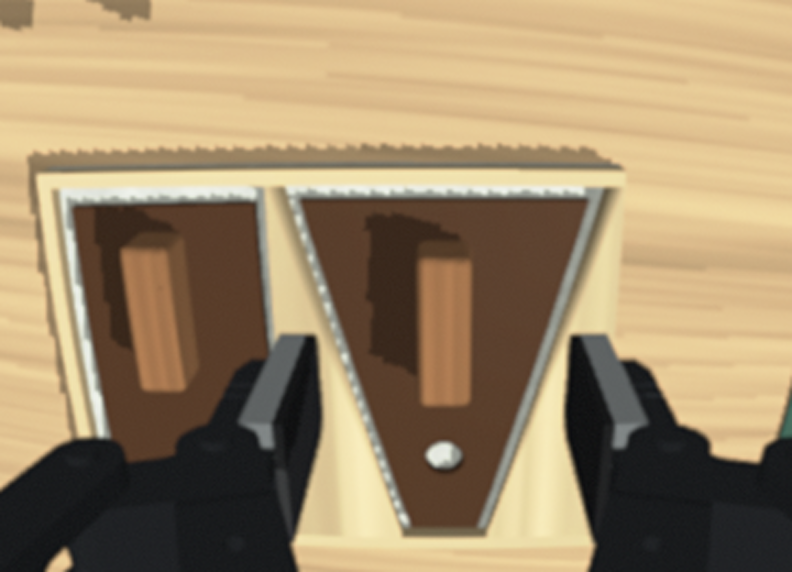

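The template lies evenly in the nest with a white gap all round, the wedge still props the jaw, and the other things haven't moved. I'm handing in.

Run:
```python
from workcell import bot
bot.job_done(); print(bot.observe()['clock'])
```

```text
the job is handed in; nothing more can be done
the job is handed in; nothing more can be done
```

The job was handed in at about 15.4 s of the 64 s allowed. By my last checks it is done, though no verdict is reported.

- **Wedge:** I took the wedge farthest to the robot's left and drove it under the jaw at board y of about -68 mm. The push force rose to 13 N when its thin end met the lugs. With the hand off, its thick end measured at about +3 mm on the board, which puts the clip at roughly 0.19 rad. I worked that angle out from the wedge's position and did not read it directly. The template's hole was still over the stud, and about 1.5 s passed before I touched the template.
- **Template:** I lifted it about 7 mm, drew it out 48 mm along the board's -x, and set it down in the triangular nest. The last pictures show it flat in the nest, with a clear gap along the base and both sides. The wedge was still holding the clip open and the hand was clear. The oblong template, spool and tape measure appeared unmoved in the pictures.
- **Disagreement:** The scene and side cameras disagreed by about 9 mm in x on the nest's position. I placed the template from the wrist camera instead, which agreed with their average to about 3 mm.
- **Refused moves:** My first two move calls were refused because their rows left out keys. The arm did not move.

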